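Put the paint rack right before a figure-painting session

ROBOT

A 6-joint arm with a two-finger parallel gripper is mounted at the origin on the work surface. World frame = base frame: x ahead of the robot, y to its left, z up, the work surface at z = 0. Lengths are in m, angles in rad, forces in N, time in s.
With the tool pointing down it reaches from about 0.325 to 0.775 m from the base axis. Payload 5.5 kg.
Tool frame: the origin (TCP) lies at the very end of the fingers, on their centre line; the grasp point (between the pads) lies 19 mm behind it; z points along the fingers, y is the line along which they close (so a half turn about z gives the same grasp; the last joint's range is limited). The gripper opens to 85 mm and grips with 20 to 120 N. Pads are 22 mm wide; open, the fingers measure 114 mm over their backs; the gripper's body (76 mm by 85 mm) begins 54 mm behind the grasp point. The pads swing forward as they close: fully open they stand 13 mm farther back than shut.
Start: joints at [-1.394, 0.091, 1.231, -0, 1.82, -0.057], TCP at [0.139, -0.584, 0.192] pointing down, gripper open.
Joint ranges: [-2.87, 2.87], [-0.86, 2.18], [0.17, 2.46], [-1.51, 4.65], [0.06, 2.69], [-2.65, 2.65]. Speed limits (rad/s): [2.57, 2.57, 3.01, 3.14, 3.14, 3.14].

INTERFACE

Orientations are given as a unit quaternion [x, y, z, w].
In Python, from bench import observe, grab_frame, sign_off gives the robot as it stands.
- The arm moves only by the tool step_arm, never from a script. Its argument "deltas" is a list that holds one entry, the list of rows, each a list of 7 numbers: the shift along the tool's x, y, z in mm, then the turn, a rotation vector about the tool's x, y, z in rad, then the finger opening in mm, from 0 to 85.4. A call has 1 to 20 rows; each row shifts and turns the commanded pose from where the row before left it, along the tool's axes as they then stand; what a row does not reach is not made up. A row lasts 1/8 s, in which the tool goes at most 62.5 mm and 10.7 degrees, less where a joint would pass 70% of its speed; a pose out of reach is approached as far as the arm can. A call with a gripper value outside its range is refused whole. The fingers move at their own pace and stop on an object; "grip_force" is the grip in N (left out, the last holds). Time passes only in rows, so rows that do not move let the fingers close. It gives the time, the measured TCP pose, the force, the opening and the grip force at its end, in the units of the state.
- observe(): the state, without advancing time (a new reading comes with each control period).
- grab_frame(name): name is "scene" or "top" or "wrist"; returns a dict with "img" (400x640x3 uint8, red, green, blue), "range_z" (400x640 float32, m along the optical axis (not along the pixel's ray), 0 where there is no reading), "camera_matrix" (3x3 intrinsics, pixels), "extrinsics" (4x4, takes a point from camera to world coordinates). Camera axes: x right, y up, looking along -z (the intrinsics and any distortion apply to the point x, -y, -z); pixel columns grow to the right and rows downward; lengths in m; the calibration is good to about 2 mm. A picture is of the moment at which its call begins.
- sign_off(): hands the job in; it is judged then, once.
The state is a dict: "t": time; "joint_pos": joint angles; "qd": joint speeds; "joint_efforts": joint torques, N m; "tcp_pos": TCP position; "tcp_rot": TCP orientation; "force": force on the tool from outside, world axes, zero at the start; "moment": the same for the moment, N m; "width": finger opening in m; "finger_force": force on a finger pad.
Only numpy, scipy, OpenCV 4.12 (cv2) and the standard library are available. Lean on these libraries where they do the work, as an engineer would, in place of code of your own. Each camera call takes 0.05 s, during which the arm holds its last target. There are 200 camera calls.

TASK

The paint rack should hold nothing but the tall square bottles, but one container of another shape has got into it and several of the tall ones have fallen over. Swap the wrong container for the tall bottle that stands on the stock board, and stand every fallen bottle up again, so that all the tall bottles stand upright in the paint rack, each in the middle of a bay of its own, and both containers of other shapes stand upright on the stock board, each in the middle of a bay. Leave the pliers, marker and knife beside them where they lie.

Things in the scene. Friction and masses are not known exactly. Their poses are not given: they have to be found in the camera images.
- lane: Paint rack: wooden board 110 mm deep (x), 448 mm wide (y), floor 8 mm above the table, with strips 4 mm high and wide round its rim and between its six bays (74 mm centre to centre, 70 mm clear, 102 mm clear front to back). Fixed. Origin at the centre of its underside; x points away from the robot, y along the row.
- stock: The stock board, nearer to the robot: the same make with three bays in a row, 80 mm deep and 226 mm wide, floor 8 mm above the table, same strips and spacing. Fixed. Origin at the centre of its underside; x away from the robot, y along the row.
- lane_bay0 (a point): Middle of the floor of bay 0 of the paint rack (marked by a dark 40 mm square), counted along the rack's y; axes as the rack's.
- lane_bay1 (a point): Middle of the floor of bay 1 of the paint rack (marked by a dark 40 mm square), counted along the rack's y; axes as the rack's.
- lane_bay2 (a point): Middle of the floor of bay 2 of the paint rack (marked by a dark 40 mm square), counted along the rack's y; axes as the rack's.
- lane_bay3 (a point): Middle of the floor of bay 3 of the paint rack (marked by a dark 40 mm square), counted along the rack's y; axes as the rack's.
- lane_bay4 (a point): Middle of the floor of bay 4 of the paint rack (marked by a dark 40 mm square), counted along the rack's y; axes as the rack's.
- lane_bay5 (a point): Middle of the floor of bay 5 of the paint rack (marked by a dark 40 mm square), counted along the rack's y; axes as the rack's.
- stock_bay0 (a point): Middle of the floor of bay 0 of the stock board (marked by a dark 40 mm square), counted along the board's y; axes as the board's.
- stock_bay1 (a point): Middle of the floor of bay 1 of the stock board (marked by a dark 40 mm square), counted along the board's y; axes as the board's.
- stock_bay2 (a point): Middle of the floor of bay 2 of the stock board (marked by a dark 40 mm square), counted along the board's y; axes as the board's.
- tall_1: Tall paint bottle: white square body 36 x 36 x 58 mm high, neck 26 mm across (6 mm), round black cap 22 mm across, 20 mm high; 84 mm high, 50-100 g. Origin mid-height on its centre line (42 mm above its underside); z from underside to cap, x and y square to its sides. At the start it lies on a flat side in a bay of the paint rack, cap about away from the robot; may be absent.
- tall_2: Tall paint bottle: white square body 36 x 36 x 58 mm high, neck 26 mm across (6 mm), round black cap 22 mm across, 20 mm high; 84 mm high, 50-100 g. Origin mid-height on its centre line (42 mm above its underside); z from underside to cap, x and y square to its sides. At the start it lies on a flat side in a bay of the paint rack, cap about away from the robot; may be absent.
- tall_3: Tall paint bottle: white square body 36 x 36 x 58 mm high, neck 26 mm across (6 mm), round black cap 22 mm across, 20 mm high; 84 mm high, 50-100 g. Origin mid-height on its centre line (42 mm above its underside); z from underside to cap, x and y square to its sides. At the start it lies on a flat side in a bay of the paint rack, cap about away from the robot; may be absent.
- tall_4: Tall paint bottle: white square body 36 x 36 x 58 mm high, neck 26 mm across (6 mm), round black cap 22 mm across, 20 mm high; 84 mm high, 50-100 g. Origin mid-height on its centre line (42 mm above its underside); z from underside to cap, x and y square to its sides. At the start it lies on a flat side in a bay of the paint rack, cap about away from the robot; may be absent.
- tall_5: Tall paint bottle: white square body 36 x 36 x 58 mm high, neck 26 mm across (6 mm), round black cap 22 mm across, 20 mm high; 84 mm high, 50-100 g. Origin mid-height on its centre line (42 mm above its underside); z from underside to cap, x and y square to its sides. At the start it lies on a flat side in a bay of the paint rack, cap about away from the robot; may be absent.
- tall_6: Tall paint bottle: white square body 36 x 36 x 58 mm high, neck 26 mm across (6 mm), round black cap 22 mm across, 20 mm high; 84 mm high, 50-100 g. Origin mid-height on its centre line (42 mm above its underside); z from underside to cap, x and y square to its sides. At the start it stands on the stock board.
- squat: A squat jar: white square body 44 x 44 mm and 34 mm high, broad black cap 40 mm across and 18 mm high; 52 mm high in all, 70 g. Origin mid-height on its centre line (26 mm above its underside); z up to its cap, x and y square to its sides. Starts in the paint rack (then it is the wrong one) or on the stock board.
- flat: A flat bottle: white oblong body 26 mm (its x) by 48 mm (its y) and 58 mm high, thin neck, round black cap 18 mm across and 20 mm high; 84 mm high in all, 70 g. Origin mid-height on its centre line (42 mm above its underside); z up to its cap. Starts in the paint rack (then it is the wrong one) or on the stock board.
- nippers: Side-cutting pliers with green handles, about 155 mm long, 12 mm high, lying beside the work; not part of the job. Origin under its middle, x along it.
- marker: A blue and grey marker pen, 135 mm long, 15 mm thick, lying beside the work; not part of the job. Origin under its middle, x along it.
- cutter: A yellow craft knife, 160 mm long, 10 mm thick, lying beside the work; not part of the job. Origin under its middle, x along it.
Things that resemble listed ones, but are neither listed nor needed, are in the scene too. Leave any blue or pink look-alike of the tall_5 alone.

How it is judged:
At the end, for the whole second after the job is handed in: Every tall bottle that is present stands upright (within 0.1 rad) and still on the floor of the paint rack within 18 mm of the middle of a bay (any bay, so one to a bay), and the squat jar and the flat bottle both stand upright and still on the stock board, each within 18 mm of the middle of a bay (angle between each of tall_1, tall_2, tall_3, tall_4, tall_5, tall_6, squat, flat's own z axis and vertical below 0.1 rad and linear speed of each of tall_1, tall_2, tall_3, tall_4, tall_5, tall_6, squat, flat below 0.02 m/s and z of each of tall_1, tall_2, tall_3, tall_4, tall_5, tall_6 in the frame of lane below 0.056 m and (horizontal distance between tall_1 and lane_bay0 below 0.018 m or horizontal distance between tall_1 and lane_bay1 below 0.018 m or horizontal distance between tall_1 and lane_bay2 below 0.018 m or horizontal distance between tall_1 and lane_bay3 below 0.018 m or horizontal distance between tall_1 and lane_bay4 below 0.018 m or horizontal distance between tall_1 and lane_bay5 below 0.018 m) and (horizontal distance between tall_2 and lane_bay0 below 0.018 m or horizontal distance between tall_2 and lane_bay1 below 0.018 m or horizontal distance between tall_2 and lane_bay2 below 0.018 m or horizontal distance between tall_2 and lane_bay3 below 0.018 m or horizontal distance between tall_2 and lane_bay4 below 0.018 m or horizontal distance between tall_2 and lane_bay5 below 0.018 m) and (horizontal distance between tall_3 and lane_bay0 below 0.018 m or horizontal distance between tall_3 and lane_bay1 below 0.018 m or horizontal distance between tall_3 and lane_bay2 below 0.018 m or horizontal distance between tall_3 and lane_bay3 below 0.018 m or horizontal distance between tall_3 and lane_bay4 below 0.018 m or horizontal distance between tall_3 and lane_bay5 below 0.018 m) and (horizontal distance between tall_4 and lane_bay0 below 0.018 m or horizontal distance between tall_4 and lane_bay1 below 0.018 m or horizontal distance between tall_4 and lane_bay2 below 0.018 m or horizontal distance between tall_4 and lane_bay3 below 0.018 m or horizontal distance between tall_4 and lane_bay4 below 0.018 m or horizontal distance between tall_4 and lane_bay5 below 0.018 m) and (horizontal distance between tall_5 and lane_bay0 below 0.018 m or horizontal distance between tall_5 and lane_bay1 below 0.018 m or horizontal distance between tall_5 and lane_bay2 below 0.018 m or horizontal distance between tall_5 and lane_bay3 below 0.018 m or horizontal distance between tall_5 and lane_bay4 below 0.018 m or horizontal distance between tall_5 and lane_bay5 below 0.018 m) and (horizontal distance between tall_6 and lane_bay0 below 0.018 m or horizontal distance between tall_6 and lane_bay1 below 0.018 m or horizontal distance between tall_6 and lane_bay2 below 0.018 m or horizontal distance between tall_6 and lane_bay3 below 0.018 m or horizontal distance between tall_6 and lane_bay4 below 0.018 m or horizontal distance between tall_6 and lane_bay5 below 0.018 m) and z of squat in the frame of stock below 0.04 m and (horizontal distance between squat and stock_bay0 below 0.018 m or horizontal distance between squat and stock_bay1 below 0.018 m or horizontal distance between squat and stock_bay2 below 0.018 m) and z of flat in the frame of stock below 0.056 m and (horizontal distance between flat and stock_bay0 below 0.018 m or horizontal distance between flat and stock_bay1 below 0.018 m or horizontal distance between flat and stock_bay2 below 0.018 m)); the robot touches nothing.
It fails at once if the pair of pliers is pushed out of its place (more than 30 mm) (distance of nippers from where it was at the start of the episode above 0.03 m).
It fails at once if the marker is pushed out of its place (more than 30 mm) (distance of marker from where it was at the start of the episode above 0.03 m).
It fails at once if the craft knife is pushed out of its place (more than 30 mm) (distance of cutter from where it was at the start of the episode above 0.03 m).
Of tall_1, tall_2, tall_3, tall_4, tall_5 only 3 to 5 are there at a start; the rules pass over those that are not, and their reading is None.
At some moment in a run one of tall_1, tall_2, tall_3, tall_4, tall_5, tall_6, squat may be knocked a few centimetres aside while the robot is not near it.
Once in a run the grip may slacken for a moment while it holds something.
It also fails if it takes over 210 s, if anything falls off the work surface, if the arm or the gripper's body presses on something with over 40 N, if the wrist force passes 120 N, or if a joint passes its speed limit or range.

## Working session

There is one attempt and no reset: what is moved stays moved. The work goes in short steps, Python scripts to look and compute and a tool call to move; the robot and the scene stay as the last step left them, time stands still between calls to the robot, and variables do not carry over. Pictures are saved under pics/ and viewed, at most 14 in all, crops included, and the job is handed in when it is done.

Besides the shell and the picture viewer there is one more tool, called after "Call:" in YAML: its name, and indented under it one key for each argument. step_arm: Moves the arm, as the interface text tells. Its arguments: {"type":"object","properties":{"deltas":{"type":"array","items":{"type":"array","items":{"type":"array","items":{"type":"number"}}}},"grip_force":{"type":"number"}},"required":["deltas"]}

```bash
mkdir -p pics; ls
cat > h.py <<'E'
import numpy as np, cv2
from bench import observe, grab_frame, sign_off
def save(f,n,crop=None,scale=1):
    im=f["img"][:,:,::-1]
    if crop: im=im[crop[1]:crop[3],crop[0]:crop[2]]
    cv2.imwrite("pics/"+n,cv2.resize(im,None,fx=scale,fy=scale))
def cloud(f):
    K=f["camera_matrix"];T=f["extrinsics"];d=f["range_z"]
    v,u=np.mgrid[:400,:640]
    x=(u-K[0,2])/K[0,0]*d;y=(v-K[1,2])/K[1,1]*d
    P=np.stack([x,-y,-d],-1)@T[:3,:3].T+T[:3,3]
    P[d<=0]=np.nan
    return P
def ray(f,u,v,z):
    K=f["camera_matrix"];T=f["extrinsics"]
    r=T[:3,:3]@np.array([(u-K[0,2])/K[0,0],-(v-K[1,2])/K[1,1],-1.])
    o=T[:3,3]; return o+r*(z-o[2])/r[2]
E
python3 - <<'E'
from h import *
s=observe();print({k:np.round(v,3) for k,v in s.items()})
for n in("scene","top"):
    f=grab_frame(n);save(f,n+"0.png",None,1.25);np.savez(n+"0",**f);print(f["camera_matrix"],f["extrinsics"].round(3))
E
```

```text
pics
{'t': np.float64(0.0), 'joint_pos': array([-1.394,  0.092,  1.232, -0.   ,  1.82 , -0.057]), 'qd': array([ 0.   , -0.001,  0.   ,  0.001,  0.   , -0.   ]), 'joint_efforts': array([ 0.0000e+00, -4.5874e+01, -4.1803e+01, -0.0000e+00,  1.2000e-02,
       -0.0000e+00]), 'tcp_pos': array([ 0.139, -0.583,  0.19 ]), 'tcp_rot': array([ 0.993,  0.117, -0.   , -0.001]), 'force': array([ 0.124, -0.37 , -0.567]), 'moment': array([ 0.039, -0.007,  0.013]), 'finger_force': np.float64(0.0), 'width': np.float64(0.086)}
[[498.78789489   0.         314.61032213]
 [  0.         498.78789489 203.85041837]
 [  0.           0.           1.        ]] [[-0.471 -0.606  0.641  1.355]
 [ 0.882 -0.337  0.328  0.462]
 [ 0.017  0.72   0.693  0.952]
 [ 0.     0.     0.     1.   ]]
[[519.54331289   0.         321.12629749]
 [  0.         519.54331289 200.14433479]
 [  0.           0.           1.        ]] [[-0.008  0.998 -0.066  0.438]
 [-1.    -0.008  0.013  0.037]
 [ 0.012  0.066  0.998  1.556]
 [ 0.     0.     0.     1.   ]]
```

View pics/scene0.png

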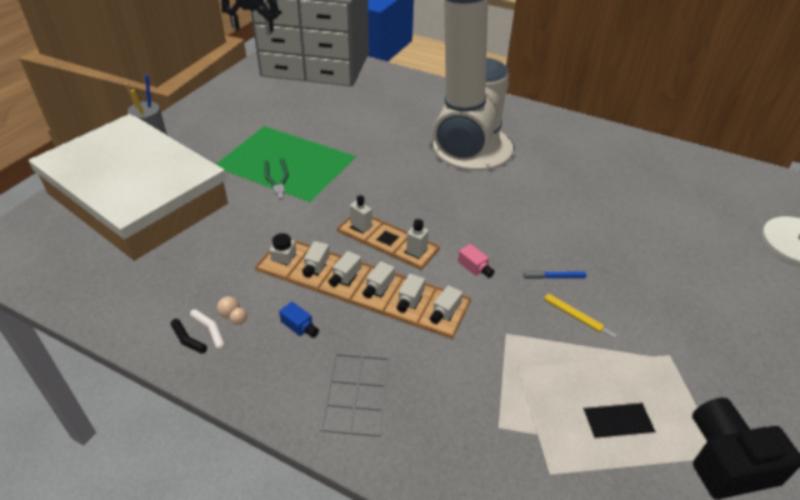

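View pics/top0.png

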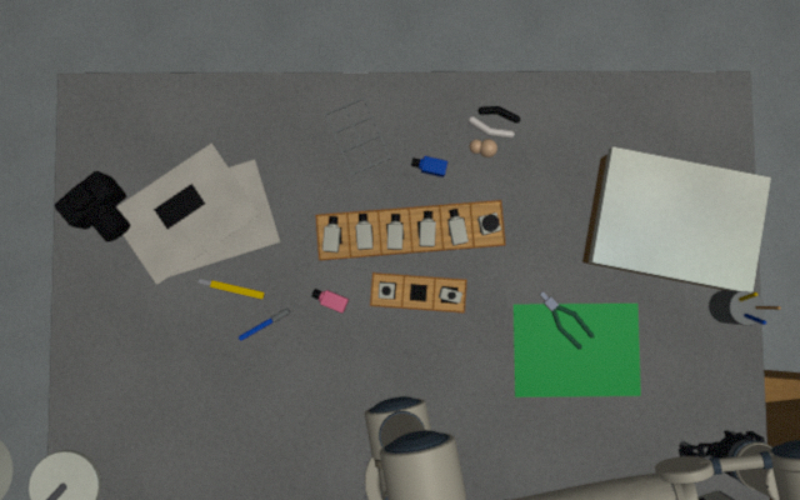

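The pictures show the rack at top-view px (411,230)/1.25, with the squat jar at its right end and five bottles lying with caps away from the robot. The stock board at (419,292) has two uprights, with the middle bay free. The pink and blue bottles are decoys.

```bash
cat > m.py <<'E'
from h import *
def masks(f,C):
    hsv=cv2.cvtColor(f["img"],cv2.COLOR_RGB2HSV)
    wood=((hsv[...,0]>8)&(hsv[...,0]<22)&(hsv[...,1]>90)&(hsv[...,2]>90))
    return hsv,wood
def boards(f):
    hsv,wood=masks(f,None)
    m=np.uint8(wood)*255; m=cv2.morphologyEx(m,cv2.MORPH_CLOSE,np.ones((15,15)))
    out=[]
    for c in cv2.findContours(m,cv2.RETR_EXTERNAL,cv2.CHAIN_APPROX_NONE)[0]:
        if cv2.contourArea(c)<1500: continue
        p=np.array([ray(f,u,v,0.012)[:2] for u,v in c[:,0]])
        if not(0.3<p[:,0].mean()<0.75 and abs(p[:,1].mean())<0.3): continue
        (cx,cy),(w,h),a=cv2.minAreaRect(np.float32(p*1000))
        if w>h: w,h,a=h,w,a-90
        out.append((cx,cy,w,h,a))
    return out
E
python3 - <<'E'
from m import *
f={k:v for k,v in np.load("top0.npz").items()}
for b in boards(f): print("board",np.round(b,1))
P=cloud(f)
g={k:v for k,v in np.load("scene0.npz").items()};Q=cloud(g)
hsv,w=masks(f,None)
z=P[...,2]
for nm,A in(("top",P),("scene",Q)):
    reg=(A[...,0]>.38)&(A[...,0]<.72)&(abs(A[...,1])<.3)
    m=np.uint8(reg&(A[...,2]>.024)&(A[...,2]<.2))
    n,l,st,ce=cv2.connectedComponentsWithStats(m)
    for i in range(1,n):
        if st[i,4]<40: continue
        q=A[l==i]; (cx,cy),s,a=cv2.minAreaRect(np.float32(q[:,:2]*1000))
        print(nm,st[i,4],ce[i].round(),"c",round(cx),round(cy),"size",np.round(s),round(a),"z95",np.percentile(q[:,2],[50,97]).round(3))
for (u,v) in((320,240),(335,234)):print(P[v,u])
save(f,"crop.png",(245,150,415,260),4.6)
E
```

```text
board [513.7  -9.3 262.1 447.5   4.2]
top 320 [366. 182.] c 594 -114 size [83. 37.] 11 z95 [0.042 0.049]
top 309 [342. 184.] c 589 -44 size [36. 83.] 89 z95 [0.042 0.05 ]
top 315 [291. 186.] c 584 106 size [84. 36.] 4 z95 [0.041 0.048]
top 316 [316. 186.] c 583 32 size [35. 84.] 89 z95 [0.042 0.049]
top 239 [391. 179.] c 600 -191 size [44. 47.] 14 z95 [0.055 0.064]
top 322 [265. 188.] c 578 181 size [37. 84.] 85 z95 [0.042 0.049]
top 157 [309. 233.] c 442 54 size [35. 34.] 90 z95 [0.068 0.095]
top 159 [360. 236.] c 432 -95 size [48. 26.] 76 z95 [0.066 0.095]
top 301 [265. 240.] c 425 188 size [84. 36.] 67 z95 [0.034 0.041]
scene 323 [288. 169.] c 435 -96 size [52. 29.] 76 z95 [0.058 0.092]
scene 349 [334. 189.] c 446 52 size [38. 40.] 88 z95 [0.061 0.093]
scene 337 [225. 196.] c 605 -191 size [46. 47.] 15 z95 [0.048 0.063]
scene 373 [252. 205.] c 596 -114 size [87. 37.] 9 z95 [0.042 0.047]
scene 324 [380. 206.] c 428 186 size [87. 40.] 67 z95 [0.035 0.039]
scene 400 [275. 214.] c 592 -46 size [40. 84.] 82 z95 [0.042 0.048]
scene 408 [302. 222.] c 586 32 size [86. 38.] 1 z95 [0.042 0.048]
scene 412 [328. 233.] c 586 105 size [87. 37.] 4 z95 [0.042 0.047]
scene 436 [356. 242.] c 580 181 size [37. 88.] 86 z95 [0.042 0.048]
[0.42163141 0.0215782  0.01393782]
[ 0.43898013 -0.02301002  0.01427558]
```

View pics/crop.png

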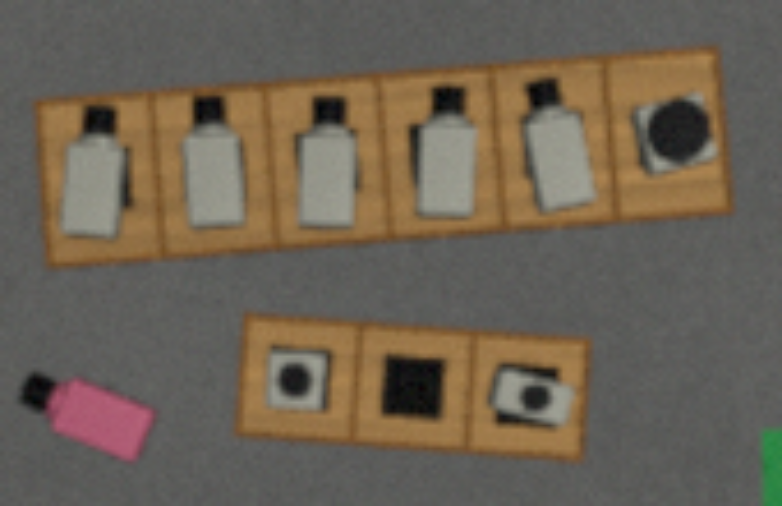

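The crop shows tall_6 at the left of the stock board, (298,380) in the crop, the middle bay empty, and the flat bottle at the right (533,398). The squat jar is at the right end of the rack. Next I'll get the board poses and a move planner.

```bash
sed -i 's/np.ones((15,15))/np.ones((5,5))/' m.py
cat > p.py <<'E'
# print tool-frame rows from the present pose to goals: x y z(mm) yaw(deg, tool x about world z) tilt(deg, fingers forward)
from h import *
from scipy.spatial.transform import Rotation as R
def rot(yaw,tilt): return R.from_euler("z",yaw,degrees=True)*R.from_quat([1,0,0,0])*R.from_euler("y",tilt,degrees=True)
def plan(*goals,start=None):
    s=observe();p=s["tcp_pos"]*1e3;q=R.from_quat(s["tcp_rot"])
    if start: p,q=np.array(start[:3],float),rot(*start[3:5])
    for g in goals:
        G=rot(g[3],g[4]);d=q.inv()*G;rv=d.as_rotvec();P=q.inv().apply(np.array(g[:3])-p)
        n=g[5];r=rv/n;A=sum(R.from_rotvec(r*k).as_matrix() for k in range(n))
        print(n,"x",np.linalg.solve(A,P).round(1).tolist(),r.round(4).tolist())
        p,q=np.array(g[:3],float),G
def st():
    s=observe();q=R.from_quat(s["tcp_rot"]).as_matrix()
    print("t",round(float(s["t"]),2),"tcp",(s["tcp_pos"]*1e3).round(1),"yaw",np.degrees(np.arctan2(q[1,0],q[0,0])).round(1),"z",q[:,2].round(3),"w",round(float(s["width"])*1e3,1),"F",s["force"].round(1),"q",s["joint_pos"].round(3))
E
python3 - <<'E'
from m import *
for n in("top","scene"):
    f=dict(np.load(n+"0.npz").items())
    P=cloud(f);ok=(abs(P[...,0]-.5)<.25)&(abs(P[...,1])<.3)
    print(n,"table z",np.median(P[...,2][ok&(P[...,2]<.008)]).round(4))
    for b in boards(f):
        print("board",np.round(b,1))
        c=np.array(b[:2]);a=np.radians(b[4]);y=np.array([-np.sin(a),np.cos(a)])
        k=6 if b[3]>300 else 3
        print([ (c+y*74*(i-(k-1)/2)).round(0).tolist() for i in range(k)])
        m=(np.hypot(P[...,0]*1e3-c[0],P[...,1]*1e3-c[1])<60)
        print(np.percentile(P[...,2][m],[5,20,40]).round(4))
E
```

```text
top table z -0.0004
board [439.5 -21.2  80.5 225.9  -4.7]
[[433.0, -95.0], [440.0, -21.0], [446.0, 53.0]]
[-0.0036  0.0016  0.0053]
board [589.2  -3.8 110.5 447.5   4.2]
[[603.0, -188.0], [597.0, -115.0], [592.0, -41.0], [587.0, 33.0], [581.0, 107.0], [576.0, 181.0]]
[0.0019 0.0066 0.0106]
scene table z 0.0007
board [593.7  -4.3 115.4 448.3   4.2]
[[607.0, -189.0], [602.0, -115.0], [596.0, -41.0], [591.0, 33.0], [585.0, 106.0], [580.0, 180.0]]
[0.0047 0.0083 0.0116]
```

```bash
python3 -c "
from p import *
st();plan((602,-190,180,14,0,14),(602,-190,90,14,0,4))"
```

```text
t 0.1 tcp [ 138.9 -583.3  190.5] yaw 13.4 z [-0.     0.002 -1.   ] w 85.1 F [-0.3 -1.  -0.1] q [-1.394  0.092  1.232 -0.     1.82  -0.057]
14 x [38.8, -19.5, 0.8] [-0.0001, -0.0, -0.0008]
4 x [0.0, 0.0, 22.5] [0.0, 0.0, 0.0]
```

Call:
step_arm:
  deltas:
    - [[38.8,-19.5,0.8,0,0,0,62],[38.8,-19.5,0.8,0,0,0,62],[38.8,-19.5,0.8,0,0,0,62],[38.8,-19.5,0.8,0,0,0,62],[38.8,-19.5,0.8,0,0,0,62],[38.8,-19.5,0.8,0,0,0,62],[38.8,-19.5,0.8,0,0,0,62],[38.8,-19.5,0.8,0,0,0,62],[38.8,-19.5,0.8,0,0,0,62],[38.8,-19.5,0.8,0,0,0,62],[38.8,-19.5,0.8,0,0,0,62],[38.8,-19.5,0.8,0,0,0,62],[38.8,-19.5,0.8,0,0,0,62],[38.8,-19.5,0.8,0,0,0,62],[0,0,0,0,0,0,62],[0,0,0,0,0,0,62]]
  grip_force: 40

```text
t: 2.1
tcp_pos: [0.6037, -0.1925, 0.1798]
tcp_rot: [0.993, 0.117, -0.001, -0.0]
force: [0.3, -0.4, -0.2]
width: 0.0621
finger_force: 0.0
```

```bash
python3 -c "
from p import *
st()
f=grab_frame('wrist');P=cloud(f);save(f,'w1.png')
m=np.uint8((P[...,2]>.03)&(P[...,2]<.08)&(abs(P[...,0]-.6)<.06)&(abs(P[...,1]+.19)<.045))
q=P[m>0];print(len(q),np.percentile(q[:,2],[3,50,97]),cv2.minAreaRect(np.float32(q[:,:2]*1000)))
q=q[q[:,2]>.05];print(cv2.minEnclosingCircle(np.float32(q[:,:2]*1000)))
plan((602,-190,40,14,0,6),(602,-190,16,14,0,4))
"
```

```text
t 2.1 tcp [ 603.7 -192.5  179.8] yaw 13.4 z [-0.001 -0.    -1.   ] w 62.1 F [ 0.3 -0.4 -0.2] q [-3.620e-01  1.820e-01  1.152e+00 -1.000e-03  1.808e+00  9.750e-01]
1616 [0.03794221 0.05919849 0.06094648] ((600.4264526367188, -190.76866149902344), (44.27582931518555, 43.07940673828125), 14.188920974731445)
((600.2992553710938, -190.92837524414062), 20.113943099975586)
6 x [-0.1, -0.5, 23.4] [0.0, 0.0001, -0.0019]
4 x [0.0, 0.0, 6.0] [0.0, 0.0, 0.0]
```

View pics/w1.png

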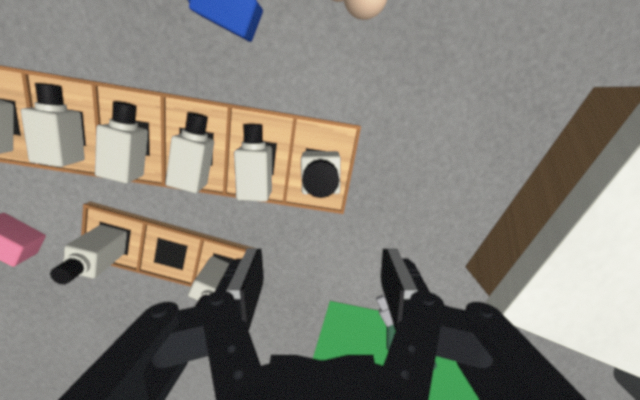

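The wrist view shows the squat jar at (320,178). Its depth agrees with the overhead estimate to within 1 mm, so I'm grasping it.

Call:
step_arm:
  deltas:
    - [[-2.7,-2.4,18,0,0,0.01,62],[0,0,18,0,0,0,62],[0,0,18,0,0,0,62],[0,0,18,0,0,0,62],[0,0,18,0,0,0,62],[0,0,18,0,0,0,62],[0,0,18,0,0,0,62],[0,0,18,0,0,0,62],[0,0,10,0,0,0,62],[0,0,10,0,0,0,62],[0,0,0,0,0,0,62],[0,0,0,0,0,0,38],[0,0,0,0,0,0,38],[0,0,0,0,0,0,38],[0,0,0,0,0,0,38],[0,0,-10,0,0,0,38],[0,0,-20,0,0,0,38],[0,0,-20,0,0,0,38],[0,0,-20,0,0,0,38],[0,0,-20,0,0,0,38]]
  grip_force: 40

```text
t: 4.65
tcp_pos: [0.6012, -0.1907, 0.1084]
tcp_rot: [0.994, 0.112, 0.0, 0.0]
force: [0.1, 0.4, 0.4]
width: 0.0381
finger_force: 13.2
```

```bash
python3 -c "
from p import *
st()
plan((440,-21,150,-5,0,12),(440,-21,20,-5,0,8))
"
```

```text
t 4.65 tcp [ 601.2 -190.7  108.4] yaw 12.8 z [ 0.001 -0.    -1.   ] w 38.1 F [0.1 0.4 0.4] q [-0.361  0.172  1.29   0.     1.679  0.986]
12 x [-12.3, -15.2, -3.5] [0.0, -0.0001, 0.0259]
8 x [0.0, 0.0, 16.3] [0.0, 0.0, 0.0]
```

```bash
python3 -c "
from p import *
f=grab_frame('wrist');save(f,'w2.png');P=cloud(f)
f=grab_frame('scene');Q=cloud(f)
for A in (P,Q):
  m=(abs(A[...,0]-.6)<.05)&(abs(A[...,1]+.19)<.04)&(A[...,2]>.02)&(A[...,2]<.25);print(np.percentile(A[m][:,2],[3,25,50,75,97]).round(3))
st()
"
```

```text
[0.124 0.154 0.204 0.228 0.239]
[0.11  0.138 0.17  0.213 0.246]
t 4.75 tcp [ 602.5 -191.1  110.6] yaw 12.8 z [ 0.006 -0.002 -1.   ] w 37.9 F [ 0.4 -0.7 -0.6] q [-0.361  0.17   1.288  0.     1.678  0.986]
```

View pics/w2.png

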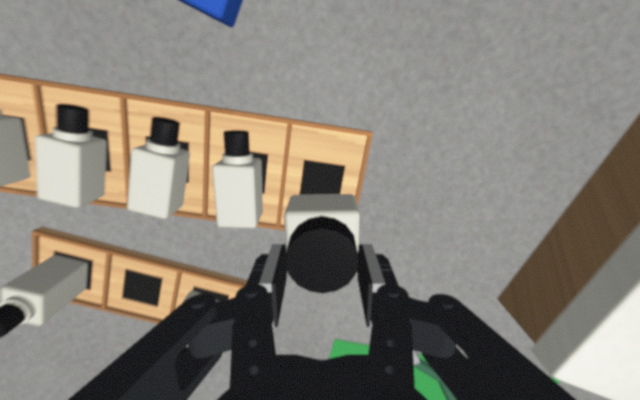

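The squat jar is held upright, with its cap at (322,255) between the pads. I'm carrying it to the middle bay of the stock board.

```bash
python3 -c "
from p import *
plan((600.5,-190.8,150,13,0,2),(440,-21,150,-5,0,9),(440,-21,18,-5,0,8),start=(600.5,-190.8,106,13,0))
"
```

```text
2 x [0.0, 0.0, -22.0] [0.0, 0.0, 0.0]
9 x [-16.2, -20.4, 0.0] [0.0, 0.0, 0.0349]
8 x [0.0, 0.0, 16.5] [0.0, 0.0, 0.0]
```

Call:
step_arm:
  deltas:
    - [[0,0,-22,0,0,0,36],[0,0,-22,0,0,0,36],[-16.2,-20.4,0,0,0,0.0349,36],[-16.2,-20.4,0,0,0,0.0349,36],[-16.2,-20.4,0,0,0,0.0349,36],[-16.2,-20.4,0,0,0,0.0349,36],[-16.2,-20.4,0,0,0,0.0349,36],[-16.2,-20.4,0,0,0,0.0349,36],[-16.2,-20.4,0,0,0,0.0349,36],[-16.2,-20.4,0,0,0,0.0349,36],[-16.2,-20.4,0,0,0,0.0349,36],[0,0,16,0,0,0,36],[0,0,16,0,0,0,36],[0,0,16,0,0,0,36],[0,0,16,0,0,0,36],[0,0,16,0,0,0,36],[0,0,16,0,0,0,36],[0,0,16,0,0,0,36],[0,0,8,0,0,0,36],[0,0,0,0,0,0,36]]

```text
t: 7.25
tcp_pos: [0.4406, -0.0205, 0.0297]
tcp_rot: [0.999, -0.045, -0.001, -0.0]
force: [0.9, 0.2, -0.5]
width: 0.0367
finger_force: 32.2
```

```bash
python3 -c "
from p import *
st();f=grab_frame('wrist');save(f,'w3.png')
P=cloud(f)
"
```

```text
t 7.25 tcp [440.6 -20.5  29.7] yaw -5.2 z [-0.001  0.    -1.   ] w 36.7 F [ 0.9  0.2 -0.5] q [-0.124 -0.321  1.899  0.     1.565  1.537]
```

View pics/w3.png

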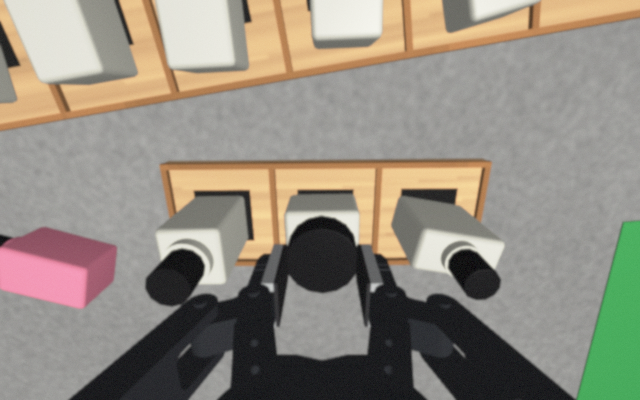

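The jar is over the middle bay and between its strips, cap at (322,253). Lowering and releasing.

Call:
step_arm:
  deltas:
    - [[0,0,4,0,0,0,36],[0,0,4,0,0,0,36],[0,0,2,0,0,0,36],[0,0,0,0,0,0,36],[0,0,0,0,0,0,46],[0,0,0,0,0,0,58],[0,0,0,0,0,0,58],[0,0,-15,0,0,0,58],[0,0,-30,0,0,0,58],[0,0,-40,0,0,0,58],[0,0,-50,0,0,0,58]]

```text
t: 8.68
tcp_pos: [0.4405, -0.0205, 0.1571]
tcp_rot: [0.999, -0.045, -0.0, -0.0]
force: [-0.2, -0.0, 0.0]
width: 0.058
finger_force: 0.0
```

```bash
cat >> p.py <<'E'
def objs(f,x=(.38,.70),y=(-.25,.25),zmin=.024,zmax=.11,nmin=60):
    A=cloud(f);m=np.uint8((A[...,0]>x[0])&(A[...,0]<x[1])&(A[...,1]>y[0])&(A[...,1]<y[1])&(A[...,2]>zmin)&(A[...,2]<zmax))
    n,l,s,c=cv2.connectedComponentsWithStats(m)
    for i in range(1,n):
        if s[i,4]<nmin: continue
        q=A[l==i];z=np.percentile(q[:,2],97);t=q[q[:,2]>z-.006]
        r=cv2.minAreaRect(np.float32(q[:,:2]*1000));k=cv2.minAreaRect(np.float32(t[:,:2]*1000))
        print("obj c",np.round(r[0]),"size",np.round(r[1]),"ang",round(r[2]),"ztop",round(z*1e3),"top c",np.round(k[0]),"size",np.round(k[1]))
E
python3 -c "
from p import *
st();objs(grab_frame('top'))
plan((443,54,160,-5,0,4),(443,54,45,-5,0,6))
"
```

```text
t 8.68 tcp [440.5 -20.5 157.1] yaw -5.2 z [-0.  0. -1.] w 58.0 F [-0.2 -0.   0. ] q [-0.124 -0.346  1.692  0.     1.796  1.537]
obj c [ 594. -114.] size [84. 36.] ang 11 ztop 49 top c [ 592. -114.] size [79. 35.]
obj c [590. -44.] size [36. 84.] ang 89 ztop 49 top c [585. -44.] size [35. 71.]
obj c [584. 106.] size [84. 36.] ang 4 ztop 48 top c [571. 104.] size [58. 35.]
obj c [583.  32.] size [35. 84.] ang 90 ztop 49 top c [572.  32.] size [35. 62.]
obj c [578. 181.] size [37. 84.] ang 84 ztop 50 top c [565. 182.] size [35. 58.]
obj c [444.  63.] size [15. 31.] ang 89 ztop 95 top c [446.  59.] size [ 5. 17.]
obj c [425. 188.] size [84. 36.] ang 68 ztop 41 top c [421. 179.] size [63. 34.]
4 x [-1.7, -18.6, 1.4] [0.0001, -0.0028, -0.0007]
6 x [0.0, 0.0, 19.2] [0.0, 0.0, 0.0]
```

```bash
python3 -c "
from p import *
plan((443.5,53.5,157,0,0,4),(443.5,53.5,30,0,0,7))
print('carry');plan((522,-68,155,2,0,7),(604,-189,155,4,0,7),start=(443.5,53.5,155,0,0))
"
```

```text
4 x [-1.0, -18.6, 2.1] [0.0002, -0.0028, -0.0226]
7 x [0.0, 0.0, 18.1] [0.0, 0.0, 0.0]
carry
7 x [11.0, 17.5, 0.0] [0.0, 0.0, -0.005]
7 x [10.8, 17.8, 0.0] [0.0, 0.0, -0.005]
```

Call:
step_arm:
  deltas:
    - [[-1,-18.6,0,0,0,-0.0226,58],[-1,-18.6,0,0,0,-0.0226,58],[-1,-18.6,0,0,0,-0.0226,58],[-1,-18.6,0,0,0,-0.0226,58],[0,0,18,0,0,0,58],[0,0,18,0,0,0,58],[0,0,18,0,0,0,58],[0,0,18,0,0,0,58],[0,0,18,0,0,0,58],[0,0,18,0,0,0,58],[0,0,18,0,0,0,58],[0,0,0,0,0,0,30],[0,0,0,0,0,0,30],[0,0,0,0,0,0,30],[0,0,0,0,0,0,30],[0,0,-15,0,0,0,30],[0,0,-30,0,0,0,30],[0,0,-40,0,0,0,30],[0,0,-40,0,0,0,30],[0,0,0,0,0,0,30]]
  grip_force: 50

```text
t: 11.22
tcp_pos: [0.4431, 0.054, 0.1598]
tcp_rot: [1.0, 0.0, 0.004, -0.0]
force: [-0.1, 0.3, -0.4]
width: 0.0299
finger_force: 0.0
```

```bash
python3 -c "
from p import *
st();f=grab_frame('wrist');save(f,'w4.png');objs(f,nmin=200)
g=grab_frame('scene');objs(g,x=(.38,.5),zmax=.25)
"
```

```text
t 11.22 tcp [443.1  54.  159.8] yaw 0.0 z [ 0.009  0.    -1.   ] w 29.9 F [-0.1  0.3 -0.4] q [ 0.045 -0.34   1.683  0.     1.79   1.616]
obj c [573. 181.] size [37. 72.] ang 85 ztop 45 top c [569. 181.] size [37. 64.]
obj c [575. 105.] size [64. 36.] ang 4 ztop 45 top c [574. 105.] size [61. 36.]
obj c [574.  32.] size [36. 64.] ang 88 ztop 45 top c [573.  32.] size [36. 62.]
obj c [577. -44.] size [36. 57.] ang 87 ztop 45 top c [576. -44.] size [36. 56.]
obj c [ 582. -116.] size [57. 37.] ang 11 ztop 45 top c [ 580. -116.] size [54. 37.]
obj c [444.  53.] size [36. 36.] ang 86 ztop 93 top c [444.  53.] size [21. 21.]
obj c [440. -20.] size [44. 44.] ang 86 ztop 61 top c [440. -20.] size [39. 39.]
obj c [433. -95.] size [48. 26.] ang 75 ztop 92 top c [433. -95.] size [18. 17.]
obj c [426. 188.] size [84. 36.] ang 67 ztop 37 top c [422. 178.] size [64. 36.]
obj c [450.  29.] size [25. 38.] ang 38 ztop 249 top c [451.  28.] size [24. 38.]
obj c [452.  82.] size [25. 23.] ang 45 ztop 249 top c [451.  84.] size [12. 28.]
obj c [435. -95.] size [50. 31.] ang 75 ztop 94 top c [434. -97.] size [21. 14.]
obj c [443. -19.] size [44. 48.] ang 82 ztop 64 top c [442. -21.] size [39. 36.]
obj c [446.  53.] size [36. 41.] ang 85 ztop 94 top c [447.  52.] size [22. 22.]
obj c [427. 187.] size [87. 43.] ang 67 ztop 40 top c [422. 175.] size [61. 36.]
```

View pics/w4.png

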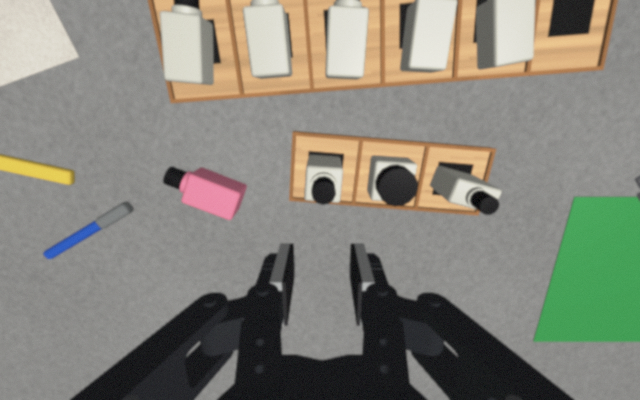

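The bottle tall_6 still stands in its bay at (444,53). The grip target was too wide to build up force, so I'll retry with a much smaller target.

Call:
step_arm:
  deltas:
    - [[0,0,0,0,0,0,58],[0.5,0.8,18,0,0,0,58],[0,0,18,0,0,0,58],[0,0,18,0,0,0,58],[0,0,18,0,0,0,58],[0,0,18,0,0,0,58],[0,0,18,0,0,0,58],[0,0,18,0,0,0,58],[0,0,2,0,0,0,58],[0,0,0,0,0,0,5],[0,0,0,0,0,0,5],[0,0,0,0,0,0,5],[0,0,0,0,0,0,5],[0,0,0,0,0,0,5],[0,0,0,0,0,0,5],[0,0,-10,0,0,0,5],[0,0,-10,0,0,0,5]]
  grip_force: 50

```text
t: 13.45
tcp_pos: [0.4412, 0.0532, 0.0465]
tcp_rot: [1.0, 0.0, -0.001, -0.0]
force: [0.2, 0.0, -0.5]
width: 0.0204
finger_force: 48.9
```

```bash
python3 -c "
from p import *
st();g=grab_frame('scene');objs(g,x=(.38,.5),zmax=.25)
"
```

```text
t 13.45 tcp [441.2  53.2  46.5] yaw 0.0 z [-0.001  0.    -1.   ] w 20.4 F [ 0.2  0.  -0.5] q [ 0.043 -0.32   1.867  0.     1.595  1.614]
obj c [455.  52.] size [ 57. 130.] ang 2 ztop 245 top c [465.  62.] size [31. 71.]
obj c [435. -95.] size [51. 29.] ang 72 ztop 93 top c [434. -97.] size [19. 14.]
obj c [442. -21.] size [45. 48.] ang 82 ztop 63 top c [442. -22.] size [39. 39.]
obj c [426. 187.] size [87. 41.] ang 68 ztop 40 top c [423. 176.] size [61. 37.]
```

```bash
python3 -c "
from p import *
g=grab_frame('scene');save(g,'s1.png',(230,90,430,220),4)
f=grab_frame('wrist');P=cloud(f)
m=(abs(P[...,0]-.442)<.03)&(abs(P[...,1]-.053)<.06)&(P[...,2]>.02)
q=P[m];
for a in np.arange(-.06,.06,.01):
  b=q[(q[:,1]-.053>=a)&(q[:,1]-.053<a+.01)]
  if len(b):print(round(a,2),len(b),np.percentile(b[:,2],[1,50]).round(3))
"
```

```text
-0.06 3265 [0.021 0.155]
-0.05 4454 [0.139 0.162]
-0.04 3290 [0.133 0.146]
-0.03 1545 [0.098 0.141]
-0.02 5610 [0.041 0.156]
-0.01 4160 [0.038 0.116]
0.0 3803 [0.037 0.113]
0.01 5750 [0.044 0.155]
0.02 1793 [0.097 0.142]
0.03 2922 [0.132 0.144]
0.04 4763 [0.138 0.16 ]
0.05 1864 [0.153 0.169]
```

View pics/s1.png

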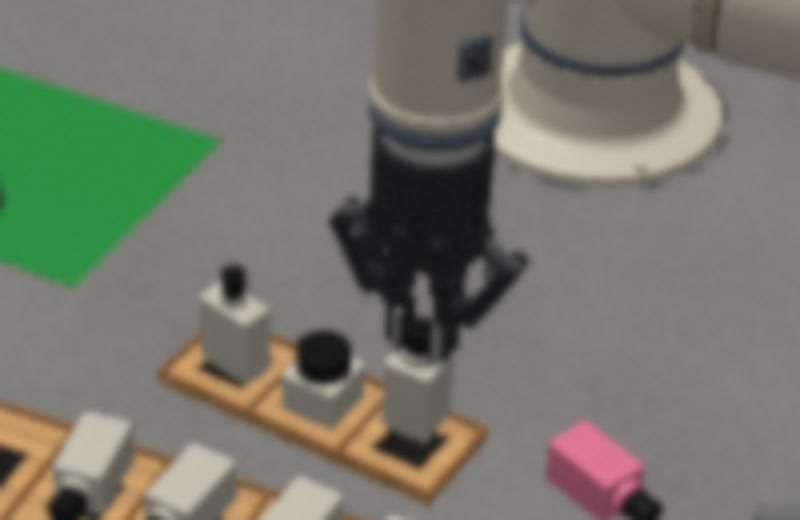

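The crop shows the bottle hanging by its cap (415,340), with the fingertips near the shoulder. The real fingertips are therefore well above the reported TCP, so I'm measuring the offset.

```bash
python3 -c "
from p import *
for n in('scene','wrist'):
  g=grab_frame(n);P=cloud(g);v=g['img'].max(-1)
  for lo,hi in((-.032,-.013),(.013,.032)):
    d=P[...,1]-.053
    m=(d>lo)&(d<hi)&(abs(P[...,0]-.445)<.02)&(v<75)&(P[...,2]>.03)
    q=P[m];i=np.argsort(q[:,2])[:8];print(n,m.sum(),np.percentile(q[:,2],[0,1,5,20]).round(3),q[i].mean(0).round(3))
  w=(v>110)&(abs(P[...,1]-.053)<.018)&(abs(P[...,0]-.445)<.03)&(P[...,2]>.02)
  print('white z',np.percentile(P[w][:,2],[1,50,95,99]).round(3))
st()
"
```

```text
scene 137 [0.095 0.097 0.107 0.13 ] [0.448 0.036 0.102]
scene 286 [0.087 0.097 0.105 0.136] [0.445 0.071 0.097]
white z [0.039 0.459 0.47  0.471]
wrist 4847 [0.093 0.098 0.112 0.136] [0.449 0.034 0.094]
wrist 4985 [0.093 0.099 0.113 0.136] [0.448 0.073 0.094]
white z [0.036 0.082 0.093 0.124]
t 13.7 tcp [441.5  53.1  46.2] yaw 0.0 z [-0.  0. -1.] w 20.3 F [-0.7  0.4 -1. ] q [ 0.043 -0.319  1.868  0.     1.594  1.614]
```

Call:
step_arm:
  deltas:
    - [[0,0,-27,0,0,0,5],[0,0,-40,0,0,0,5],[0,0,-40,0,0,0,5],[11,17.5,0,0,0,-0.005,5],[11,17.5,0,0,0,-0.005,5],[11,17.5,0,0,0,-0.005,5],[11,17.5,0,0,0,-0.005,5],[11,17.5,0,0,0,-0.005,5],[11,17.5,0,0,0,-0.005,5],[11,17.5,0,0,0,-0.005,5],[10.8,17.8,0,0,0,-0.005,5],[10.8,17.8,0,0,0,-0.005,5],[10.8,17.8,0,0,0,-0.005,5],[10.8,17.8,0,0,0,-0.005,5],[10.8,17.8,0,0,0,-0.005,5],[10.8,17.8,0,0,0,-0.005,5],[10.8,17.8,0,0,0,-0.005,5],[0,0,0,0,0,0,5]]

```text
t: 15.95
tcp_pos: [0.6025, -0.1903, 0.1525]
tcp_rot: [0.999, 0.034, -0.001, -0.0]
force: [0.0, -0.5, -0.4]
width: 0.0201
finger_force: 48.9
```

```bash
python3 -c "
from p import *
st();f=grab_frame('wrist');save(f,'w5.png');P=cloud(f);np.savez('w5',**f)
g=grab_frame('scene');objs(g,x=(.5,.7),y=(-.24,-.15),zmax=.35)
"
```

```text
t 15.95 tcp [ 602.5 -190.3  152.5] yaw 3.9 z [-0.001  0.    -1.   ] w 20.1 F [ 0.  -0.5 -0.4] q [-0.36   0.174  1.209 -0.     1.759  1.142]
obj c [ 616. -194.] size [55. 91.] ang 11 ztop 346 top c [ 620. -173.] size [34. 74.]
```

View pics/w5.png

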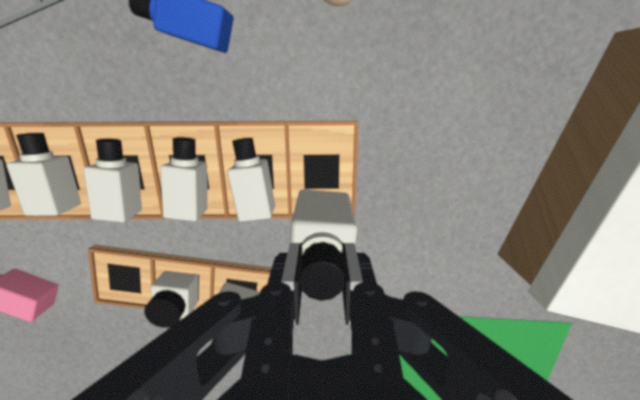

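The bottle hangs upright above bay 0, whose mark is at (322,171). Setting it down.

Call:
step_arm:
  deltas:
    - [[0,0,20,0,0,0,5],[0,0,20,0,0,0,5],[0,0,20,0,0,0,5],[0,0,20,0,0,0,5],[0,0,20,0,0,0,5],[0,0,14,0,0,0,5],[0,0,6,0,0,0,5],[0,0,4,0,0,0,5],[0,0,2,0,0,0,5],[0,0,0,0,0,0,5],[0,0,0,0,0,0,26],[0,0,0,0,0,0,44],[0,0,0,0,0,0,44],[0,0,-15,0,0,0,44],[0,0,-30,0,0,0,44],[0,0,-40,0,0,0,44],[0,0,-50,0,0,0,44],[0,0,0,0,0,0,44]]

```text
t: 18.3
tcp_pos: [0.6045, -0.1897, 0.1703]
tcp_rot: [0.999, 0.035, 0.005, 0.002]
force: [-0.2, 0.2, 0.3]
width: 0.0442
finger_force: 0.0
```

```bash
python3 -c "
from p import *
st();f=grab_frame('wrist');objs(f,nmin=200);P=cloud(f);np.savez('w6',**f)
v=f['img'].max(-1);d=P[...,1]+.189
for lo,hi in((-.05,-.018),(.018,.05)):
  m=(d>lo)&(d<hi)&(abs(P[...,0]-.604)<.05)&(P[...,2]>.13)
  q=P[m];i=np.argsort(q[:,2]);print(m.sum(),q[i[20]],q[i[100]],q[i[300]])
"
```

```text
t 18.3 tcp [ 604.5 -189.7  170.3] yaw 4.0 z [ 0.011 -0.004 -1.   ] w 44.2 F [-0.2  0.2  0.3] q [-0.358  0.167  1.186  0.     1.777  1.143]
obj c [586. 105.] size [83. 38.] ang 4 ztop 45 top c [576. 104.] size [62. 38.]
obj c [584.  31.] size [37. 84.] ang 89 ztop 45 top c [574.  31.] size [37. 63.]
obj c [591. -45.] size [36. 84.] ang 87 ztop 45 top c [580. -45.] size [36. 63.]
obj c [ 595. -115.] size [85. 36.] ang 10 ztop 45 top c [ 585. -116.] size [64. 36.]
obj c [ 605. -189.] size [36. 36.] ang 0 ztop 93 top c [ 604. -189.] size [21. 21.]
obj c [565. 164.] size [ 5. 58.] ang 86 ztop 36 top c [559. 164.] size [ 3. 46.]
obj c [443. -22.] size [44. 39.] ang 87 ztop 61 top c [446. -15.] size [23. 40.]
obj c [422. 178.] size [65. 37.] ang 69 ztop 37 top c [421. 174.] size [57. 37.]
10703 [ 0.60342586 -0.21117931  0.21464107] [ 0.61291933 -0.21920351  0.21880954] [ 0.61303984 -0.22250481  0.22446184]
10667 [ 0.60110283 -0.16740164  0.21463467] [ 0.61254935 -0.16459452  0.21859905] [ 0.61321335 -0.16152833  0.22419632]
```

```bash
python3 -c "
from p import *
for n in('w5','w6'):
  f=dict(np.load(n+'.npz').items());P=cloud(f);z=P[...,2]
  print(n,f['extrinsics'][:3,3].round(4))
  for c in list(range(266,302,6)):
    r=[k for k in range(200,330) if z[k,c]>.12][:1]
    if r: print(c,r[0],[ (z[k,c].round(3),P[k,c,0].round(3),int(f['img'][k,c].max())) for k in range(r[0]-4,r[0]+20,4)])
"
```

```text
w5 [ 0.6873 -0.1842  0.3345]
266 284 [(np.float64(0.008), np.float64(0.455), 221), (np.float64(0.232), np.float64(0.612), 146), (np.float64(0.236), np.float64(0.613), 30), (np.float64(0.238), np.float64(0.613), 32), (np.float64(0.24), np.float64(0.613), 32), (np.float64(0.243), np.float64(0.613), 27)]
272 264 [(np.float64(0.0), np.float64(0.48), 137), (np.float64(0.21), np.float64(0.608), 107), (np.float64(0.214), np.float64(0.608), 52), (np.float64(0.217), np.float64(0.608), 34), (np.float64(0.22), np.float64(0.608), 30), (np.float64(0.224), np.float64(0.609), 27)]
278 253 [(np.float64(0.0), np.float64(0.496), 147), (np.float64(0.2), np.float64(0.608), 115), (np.float64(0.204), np.float64(0.608), 27), (np.float64(0.208), np.float64(0.608), 28), (np.float64(0.211), np.float64(0.608), 28), (np.float64(0.215), np.float64(0.608), 31)]
284 252 [(np.float64(-0.0), np.float64(0.498), 152), (np.float64(0.199), np.float64(0.608), 104), (np.float64(0.202), np.float64(0.608), 29), (np.float64(0.207), np.float64(0.608), 35), (np.float64(0.21), np.float64(0.608), 56), (np.float64(0.22), np.float
[... 721 characters left out ...]
p.float64(0.613), 99), (np.float64(0.224), np.float64(0.613), 91), (np.float64(0.228), np.float64(0.613), 92), (np.float64(0.232), np.float64(0.613), 92)]
272 245 [(np.float64(0.0), np.float64(0.502), 148), (np.float64(0.218), np.float64(0.614), 108), (np.float64(0.22), np.float64(0.613), 92), (np.float64(0.225), np.float64(0.613), 79), (np.float64(0.228), np.float64(0.613), 59), (np.float64(0.231), np.float64(0.613), 33)]
278 245 [(np.float64(-0.002), np.float64(0.501), 145), (np.float64(0.216), np.float64(0.613), 80), (np.float64(0.218), np.float64(0.612), 29), (np.float64(0.218), np.float64(0.609), 33), (np.float64(0.22), np.float64(0.608), 27), (np.float64(0.221), np.float64(0.607), 30)]
```

tall_6 now stands in bay 0 at (605,-189). Depth puts the real fingertips about 46 mm short of the reported TCP, so I'll plan with the pad point 60 mm behind the TCP. Next I'm checking how far the tool can tilt.

```bash
cat >> p.py <<'E'
Z=60.
def planG(*goals,start=None):
    def t(g): return (*(np.array(g[:3])+Z*rot(g[3],g[4]).apply([0,0,1])),*g[3:])
    plan(*map(t,goals),start=t(start) if start else None)
def stG():
    st();s=observe();print("G",(s["tcp_pos"]*1e3-Z*R.from_quat(s["tcp_rot"]).as_matrix()[:,2]).round(1))
E
python3 -c "
from p import *
planG((595,-115,200,10,0,5),(595,-115,200,10,-30,5),(595,-115,200,10,60,12),start=(604,-189,226,4,0))
"
```

```text
5 x [-0.1, -14.9, 5.2] [0.0, 0.0, -0.0209]
5 x [-6.3, -0.0, -0.3] [0.0, -0.1047, 0.0]
12 x [7.8, 0.0, -0.5] [-0.0, 0.1309, 0.0]
```

Call:
step_arm:
  deltas:
    - [[-0.1,-14.9,5.2,0,0,-0.0209,52],[-0.1,-14.9,5.2,0,0,-0.0209,52],[-0.1,-14.9,5.2,0,0,-0.0209,52],[-0.1,-14.9,5.2,0,0,-0.0209,52],[-0.1,-14.9,5.2,0,0,-0.0209,52],[-6.3,0,-0.3,0,-0.1047,0,52],[-6.3,0,-0.3,0,-0.1047,0,52],[-6.3,0,-0.3,0,-0.1047,0,52],[-6.3,0,-0.3,0,-0.1047,0,52],[-6.3,0,-0.3,0,-0.1047,0,52],[0,0,0,0,0,0,52],[0,0,0,0,0,0,52]]

```text
t: 19.85
tcp_pos: [0.5639, -0.1199, 0.1444]
tcp_rot: [0.963, 0.084, -0.257, 0.023]
force: [-0.5, 1.6, -0.7]
width: 0.052
finger_force: 0.0
```

```bash
python3 -c "
from p import *
stG()"
```

```text
t 19.85 tcp [ 563.9 -119.9  144.4] yaw 10.0 z [-0.49  -0.087 -0.867] w 52.0 F [-0.5  1.6 -0.7] q [-0.16   0.528  0.879 -0.208  2.221  1.151]
G [ 593.3 -114.7  196.4]
```

Call:
step_arm:
  deltas:
    - [[10,0,17.3,0,0,0,52],[10,0,17.3,0,0,0,52],[10,0,17.3,0,0,0,52],[10,0,17.3,0,0,0,52],[10,0,17.3,0,0,0,52],[10,0,17.3,0,0,0,52],[8,0,13.9,0,0,0,52],[5,0,8.7,0,0,0,52],[5,0,8.7,0,0,0,52],[4,0,6.9,0,0,0,52],[0,0,0,0,0,0,52],[0,0,0,0,0,0,5],[0,0,0,0,0,0,5],[0,0,0,0,0,0,5],[0,0,0,0,0,0,5],[0,0,0,0,0,0,5]]
  grip_force: 60

```text
t: 21.85
tcp_pos: [0.5642, -0.1202, -0.019]
tcp_rot: [0.962, 0.084, -0.257, 0.023]
force: [2.4, -0.0, 3.9]
width: 0.0354
finger_force: 60.2
```

```bash
python3 -c "
from p import *
stG()
planG((595,-115,150,10,-30,4),(595,-115,150,10,60,12),start=(595,-115,36,10,-30))
"
```

```text
t 21.85 tcp [ 564.2 -120.2  -19. ] yaw 10.0 z [-0.491 -0.087 -0.867] w 35.4 F [ 2.4 -0.   3.9] q [-0.16   0.598  1.077 -0.179  1.959  1.21 ]
G [ 593.7 -115.    33. ]
4 x [-14.2, 0.0, -24.7] [0.0, 0.0, 0.0]
12 x [7.8, 0.0, -0.5] [-0.0, 0.1309, 0.0]
```

Call:
step_arm:
  deltas:
    - [[-5,0,-8.7,0,0,0,5],[-14,0,-24.5,0,0,0,5],[-14,0,-24.5,0,0,0,5],[-14,0,-24.5,0,0,0,5],[-10,0,-17,0,0,0,5],[7.8,0,-0.5,0,0.1309,0,5],[7.8,0,-0.5,0,0.1309,0,5],[7.8,0,-0.5,0,0.1309,0,5],[7.8,0,-0.5,0,0.1309,0,5],[7.8,0,-0.5,0,0.1309,0,5],[7.8,0,-0.5,0,0.1309,0,5],[7.8,0,-0.5,0,0.1309,0,5],[7.8,0,-0.5,0,0.1309,0,5],[7.8,0,-0.5,0,0.1309,0,5],[7.8,0,-0.5,0,0.1309,0,5],[7.8,0,-0.5,0,0.1309,0,5],[7.8,0,-0.5,0,0.1309,0,5],[0,0,0,0,0,0,5],[0,0,0,0,0,0,5]]

```text
t: 24.22
tcp_pos: [0.6445, -0.1061, 0.1171]
tcp_rot: [0.863, 0.076, 0.497, -0.043]
force: [0.4, 0.2, -0.7]
width: 0.0351
finger_force: 59.8
```

```bash
python3 -c "
from p import *
stG();g=grab_frame('scene');save(g,'s2.png',(180,40,460,260),2.8);np.savez('s2',**g);grab_frame
w=grab_frame('wrist');np.savez('w7',**w)
"
```

```text
t 24.23 tcp [ 644.5 -106.1  117.1] yaw 10.1 z [ 0.852  0.15  -0.501] w 35.1 F [ 0.4  0.2 -0.7] q [-0.566 -0.508  2.221  0.963  0.791  0.35 ]
G [ 593.4 -115.1  147.2]
```

View pics/s2.png

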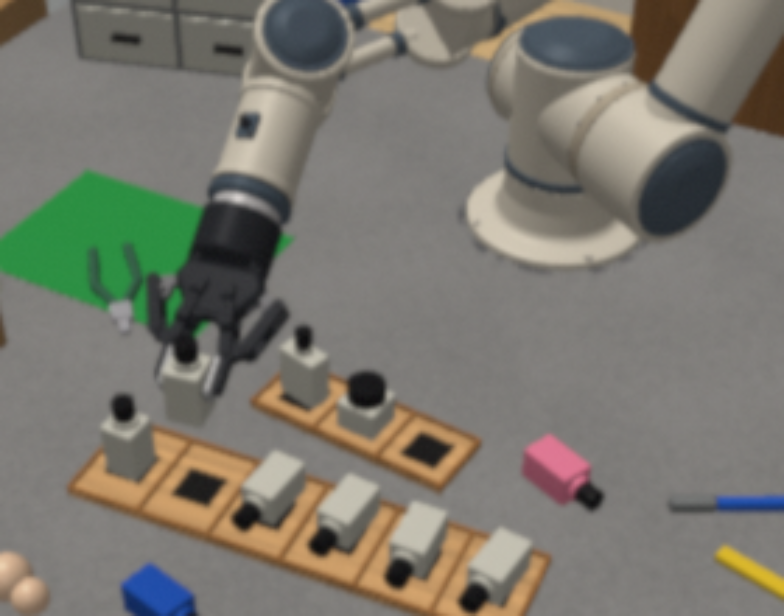

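The crop shows the bottle upright in the gripper at (187,385). I'll yaw a further 10° so the wrist clears the flat bottle, then lower it.

```bash
python3 -c "
from p import *
planG((590,-118,110,20,60,5),(590,-118,65,20,60,4),(590,-118,51,20,60,3),start=(595,-115,150,10,60))
P=cloud(dict(np.load('s2.npz').items()))
m=(abs(P[...,0]-.603)<.03)&(abs(P[...,1]+.115)<.017)&(P[...,2]>.07)
q=P[m];print(len(q),np.percentile(q[:,2],[0,1,5,50,99]).round(3),np.percentile(q[:,0],[5,50,95]).round(3))
"
```

```text
5 x [-7.5, -1.5, 3.0] [0.0302, -0.0, -0.0175]
4 x [-9.7, -0.0, 5.6] [0.0, 0.0, 0.0]
3 x [-4.0, -0.0, 2.3] [0.0, 0.0, 0.0]
380 [0.108 0.11  0.114 0.161 0.192] [0.591 0.615 0.621]
```

Call:
step_arm:
  deltas:
    - [[-7.5,-1.5,3,0.0302,0,-0.0175,5],[-7.5,-1.5,3,0.0302,0,-0.0175,5],[-7.5,-1.5,3,0.0302,0,-0.0175,5],[-7.5,-1.5,3,0.0302,0,-0.0175,5],[-7.5,-1.5,3,0.0302,0,-0.0175,5],[-9.7,0,5.6,0,0,0,5],[-9.7,0,5.6,0,0,0,5],[-9.7,0,5.6,0,0,0,5],[-9.7,0,5.6,0,0,0,5],[-4,0,2.3,0,0,0,5],[-4,0,2.3,0,0,0,5],[-4,0,2.3,0,0,0,5],[0,0,0,0,0,0,5],[0,0,0,0,0,0,5]]

```text
t: 26.08
tcp_pos: [0.6375, -0.1003, 0.0189]
tcp_rot: [0.852, 0.151, 0.493, -0.086]
force: [2.3, 0.6, 1.3]
width: 0.0352
finger_force: 59.8
```

```bash
python3 -c "
from p import *
stG()"
```

```text
t 26.07 tcp [ 637.5 -100.3   18.9] yaw 20.1 z [ 0.815  0.296 -0.499] w 35.2 F [2.3 0.6 1.3] q [-0.663 -0.229  2.209  1.213  0.901 -0.133]
G [ 588.6 -118.1   48.9]
```

Call:
step_arm:
  deltas:
    - [[0,0,0,0,0,0,38],[0,0,0,0,0,0,44],[0,0,0,0,0,0,50],[0,0,0,0,0,0,52],[0,0,-12,0,0,0,52],[0,0,-20,0,0,0,52],[17,0,-10,0,0,0,52],[26,0,-15,0,0,0,52],[26,0,-15,0,0,0,52],[26,0,-15,0,0,0,52],[0,0,0,0,0,0,52]]

```text
t: 27.45
tcp_pos: [0.6113, -0.1106, 0.1478]
tcp_rot: [0.852, 0.151, 0.494, -0.084]
force: [-0.2, -0.2, -0.4]
width: 0.0516
finger_force: 0.0
```

```bash
python3 -c "
from p import *
stG();objs(grab_frame('top'),y=(-.25,.22));print();objs(grab_frame('scene'),y=(-.25,.22))
# commanded G: 
print(np.array([590,-118,51])+rot(20,60).apply([95,0,-87]))
"
```

```text
t 27.45 tcp [ 611.3 -110.6  147.8] yaw 20.5 z [ 0.816  0.294 -0.497] w 51.6 F [-0.2 -0.2 -0.4] q [-0.728 -0.487  2.153  1.032  1.093  0.167]
G [ 562.3 -128.3  177.6]
obj c [589. -44.] size [36. 84.] ang 89 ztop 48 top c [577. -44.] size [35. 56.]
obj c [584. 106.] size [84. 36.] ang 4 ztop 49 top c [573. 105.] size [61. 33.]
obj c [583.  32.] size [35. 84.] ang 89 ztop 49 top c [581.  32.] size [35. 79.]
obj c [ 603. -188.] size [37. 35.] ang 88 ztop 96 top c [ 605. -188.] size [21. 17.]
obj c [578. 181.] size [37. 83.] ang 84 ztop 49 top c [566. 182.] size [35. 56.]
obj c [ 594. -115.] size [36. 37.] ang 20 ztop 96 top c [ 594. -115.] size [17. 17.]
obj c [439. -21.] size [44. 41.] ang 90 ztop 64 top c [439. -21.] size [35. 35.]
obj c [432. -95.] size [48. 26.] ang 75 ztop 94 top c [431. -95.] size [15. 14.]
obj c [423. 184.] size [76. 36.] ang 68 ztop 42 top c [421. 179.] size [66. 34.]

obj c [434. -96.] size [51. 30.] ang 73 ztop 93 top c [437. -95.] size [19. 14.]
obj c [443. -20.] size [45. 46.] ang 84 ztop 63 top c [441. -21.] size [40. 36.]
obj c [ 607. -189.] size [39. 40.] ang 0 ztop 94 top c [ 606. -189.] size [26. 19.]
obj c [ 599. -115.] size [38. 37.] ang 20 ztop 93 top c [ 597. -117.] size [26. 18.]
obj c [428. 184.] size [80. 41.] ang 62 ztop 40 top c [423. 175.] size [59. 40.]
obj c [592. -46.] size [39. 87.] ang 85 ztop 48 top c [582. -44.] size [37. 66.]
obj c [586.  32.] size [37. 86.] ang 88 ztop 47 top c [572.  32.] size [36. 60.]
obj c [586. 105.] size [87. 37.] ang 4 ztop 48 top c [573. 104.] size [60. 35.]
obj c [582. 181.] size [36. 87.] ang 85 ztop 48 top c [568. 181.] size [36. 58.]
[ 563.83500121 -127.52328074  176.77241336]
```

The second bottle stands in bay 1 at about (596,-115). Next is the bottle in bay 2.

```bash
cat > bottle.py <<'E'
import sys
from p import *
sx,sy,sz,syaw,stl, cx,cy,cyaw, bx,by,byaw=map(float,sys.argv[1:12])
o=rot(byaw,0).apply([8,0,0]);gx,gy=bx-o[0],by-o[1]
planG((cx,cy,150,cyaw,-30,14),(cx,cy,50,cyaw,-30,5),(cx,cy,35,cyaw,-30,3),(cx,cy,60,cyaw,-30,2),(cx,cy,150,cyaw,-30,3),
 (cx,cy,150,cyaw,60,12),(gx,gy,110,byaw,60,5),(gx,gy,65,byaw,60,4),(gx,gy,51,byaw,60,3),start=(sx,sy,sz,syaw,stl))
print("end",(np.array([gx,gy,51])+rot(byaw,60).apply([95,0,-87])).round(1))
E
python3 bottle.py 563.8 -127.5 176.8 20 60  590.5 -45 -2.5  593 -41 -11
```

```text
14 x [-4.4, -4.9, 3.0] [-0.0081, -0.1106, 0.0301]
5 x [10.0, 0.0, 17.3] [0.0, 0.0, 0.0]
3 x [2.5, 0.0, 4.3] [0.0, 0.0, 0.0]
2 x [-6.2, 0.0, -10.8] [0.0, 0.0, 0.0]
3 x [-15.0, 0.0, -26.0] [0.0, 0.0, 0.0]
12 x [7.8, -0.0, -0.5] [0.0, 0.1309, 0.0]
5 x [-7.5, 0.6, 3.0] [-0.0257, 0.0, 0.0148]
4 x [-9.7, 0.0, 5.6] [0.0, 0.0, 0.0]
3 x [-4.0, 0.0, 2.3] [0.0, 0.0, 0.0]
end [557.8 -34.2 176.8]
```

Call:
step_arm:
  deltas:
    - [[-4.4,-4.9,3,-0.0081,-0.1106,0.0301,52],[-4.4,-4.9,3,-0.0081,-0.1106,0.0301,52],[-4.4,-4.9,3,-0.0081,-0.1106,0.0301,52],[-4.4,-4.9,3,-0.0081,-0.1106,0.0301,52],[-4.4,-4.9,3,-0.0081,-0.1106,0.0301,52],[-4.4,-4.9,3,-0.0081,-0.1106,0.0301,52],[-4.4,-4.9,3,-0.0081,-0.1106,0.0301,52],[-4.4,-4.9,3,-0.0081,-0.1106,0.0301,52],[-4.4,-4.9,3,-0.0081,-0.1106,0.0301,52],[-4.4,-4.9,3,-0.0081,-0.1106,0.0301,52],[-4.4,-4.9,3,-0.0081,-0.1106,0.0301,52],[-4.4,-4.9,3,-0.0081,-0.1106,0.0301,52],[-4.4,-4.9,3,-0.0081,-0.1106,0.0301,52],[-4.4,-4.9,3,-0.0081,-0.1106,0.0301,52],[0,0,0,0,0,0,52],[0,0,0,0,0,0,52]]

```text
t: 29.55
tcp_pos: [0.5582, -0.0438, 0.0934]
tcp_rot: [0.966, -0.021, -0.258, -0.006]
force: [1.0, -0.2, 0.1]
width: 0.0521
finger_force: 0.0
```

```bash
python3 -c "
from p import *
stG();objs(grab_frame('wrist'),y=(-.25,.22),nmin=200)"
```

```text
t 29.55 tcp [558.2 -43.8  93.4] yaw -2.5 z [-0.499  0.022 -0.866] w 52.1 F [ 1.  -0.2  0.1] q [-0.115  0.52   0.981 -0.043  2.162  1.485]
G [588.1 -45.1 145.4]
obj c [591. -45.] size [36. 84.] ang 87 ztop 44 top c [581. -44.] size [36. 64.]
obj c [ 605. -188.] size [37. 37.] ang 0 ztop 92 top c [ 605. -188.] size [23. 21.]
obj c [585.  31.] size [36. 84.] ang 88 ztop 44 top c [575.  32.] size [36. 64.]
obj c [585. 105.] size [84. 38.] ang 4 ztop 44 top c [575. 104.] size [64. 37.]
obj c [ 596. -116.] size [36. 36.] ang 20 ztop 92 top c [ 595. -116.] size [22. 21.]
obj c [580. 180.] size [38. 84.] ang 84 ztop 44 top c [570. 181.] size [38. 64.]
obj c [438. -11.] size [44. 43.] ang 85 ztop 60 top c [436. -11.] size [39. 39.]
obj c [434. -95.] size [48. 27.] ang 76 ztop 76 top c [432. -87.] size [10.  4.]
obj c [425. 185.] size [80. 38.] ang 68 ztop 36 top c [422. 178.] size [64. 38.]
```

The squat jar has been knocked about 10 mm, to (438,-11). It still stands, and I'll re-centre it later. Carrying on with the bay 2 bottle.

Call:
step_arm:
  deltas:
    - [[11.7,0,16.3,0,0,0,52],[10,0,17.3,0,0,0,52],[10,0,17.3,0,0,0,52],[10,0,17.3,0,0,0,52],[10,0,17.3,0,0,0,52],[2,0,3.4,0,0,0,52],[2,0,3.4,0,0,0,52],[1.5,0,2.6,0,0,0,52],[0,0,0,0,0,0,52],[0,0,0,0,0,0,5],[0,0,0,0,0,0,5],[0,0,0,0,0,0,5],[0,0,0,0,0,0,5],[0,0,0,0,0,0,5]]

```text
t: 31.35
tcp_pos: [0.5641, -0.0439, -0.0092]
tcp_rot: [0.967, -0.022, -0.254, -0.005]
force: [3.9, 1.7, 28.4]
width: 0.0347
finger_force: 67.0
```

Call:
step_arm:
  deltas:
    - [[-6.2,0,-10.8,0,0,0,5],[-6.2,0,-10.8,0,0,0,5],[-15,0,-26,0,0,0,5],[-15,0,-26,0,0,0,5],[-15,0,-26,0,0,0,5],[7.8,0,-0.5,0,0.1309,0,5],[7.8,0,-0.5,0,0.1309,0,5],[7.8,0,-0.5,0,0.1309,0,5],[7.8,0,-0.5,0,0.1309,0,5],[7.8,0,-0.5,0,0.1309,0,5],[7.8,0,-0.5,0,0.1309,0,5],[7.8,0,-0.5,0,0.1309,0,5],[7.8,0,-0.5,0,0.1309,0,5],[7.8,0,-0.5,0,0.1309,0,5],[7.8,0,-0.5,0,0.1309,0,5],[7.8,0,-0.5,0,0.1309,0,5],[7.8,0,-0.5,0,0.1309,0,5],[0,0,0,0,0,0,5]]

```text
t: 33.6
tcp_pos: [0.6396, -0.0468, 0.1138]
tcp_rot: [0.868, -0.019, 0.497, 0.011]
force: [0.5, 0.7, -1.9]
width: 0.0348
finger_force: 60.1
```

```bash
cat >> p.py <<'E'
def held(x,y):
    P=cloud(grab_frame('scene'));m=(abs(P[...,0]-x)<.035)&(abs(P[...,1]-y)<.017)&(P[...,2]>.07)&(P[...,2]<.22)
    q=P[m];print("held",len(q),"z",np.percentile(q[:,2],[1,50,97]).round(3));k=q[:,0]>np.percentile(q[:,0],40)
    lo=q[q[:,2]<np.percentile(q[:,2],1)+.045];print("face slope dx/dz",np.polyfit(lo[:,2],lo[:,0],1).round(3))
E
python3 -c "
from p import *
stG();held(.6,-.045)"
```

```text
t 33.6 tcp [639.6 -46.8 113.8] yaw -2.6 z [ 0.861 -0.038 -0.507] w 34.8 F [ 0.5  0.7 -1.9] q [-0.212 -0.694  2.337  0.315  0.486  1.205]
G [587.9 -44.5 144.2]
held 433 z [0.101 0.151 0.184]
face slope dx/dz [0.072 0.611]
```

```bash
python3 -c "
from p import *
planG((579.7,-38.4,104,-11,62,5),(579.7,-38.4,64,-11,62,4),(579.7,-38.4,52,-11,62,3),start=(588,-44.5,144.2,-2.6,60))
print(np.array([579.7,-38.4,52])+rot(-11,62).apply([95,0,-87]))"
```

```text
5 x [-7.5, 0.5, 2.3] [-0.0256, 0.007, 0.0142]
4 x [-8.8, 0.0, 4.7] [0.0, 0.0, 0.0]
3 x [-3.5, 0.0, 1.9] [0.0, 0.0, 0.0]
[548.07526834 -32.25277488 176.72404728]
```

Call:
step_arm:
  deltas:
    - [[-7.5,0.5,2.3,-0.0256,0.007,0.0142,5],[-7.5,0.5,2.3,-0.0256,0.007,0.0142,5],[-7.5,0.5,2.3,-0.0256,0.007,0.0142,5],[-7.5,0.5,2.3,-0.0256,0.007,0.0142,5],[-7.5,0.5,2.3,-0.0256,0.007,0.0142,5],[-8.8,0,4.7,0,0,0,5],[-8.8,0,4.7,0,0,0,5],[-8.8,0,4.7,0,0,0,5],[-8.8,0,4.7,0,0,0,5],[-3.5,0,1.9,0,0,0,5],[-3.5,0,1.9,0,0,0,5],[-3.5,0,1.9,0,0,0,5],[0,0,0,0,0,0,5],[0,0,0,0,0,0,5]]

```text
t: 35.4
tcp_pos: [0.6341, -0.049, 0.0302]
tcp_rot: [0.853, -0.081, 0.513, 0.049]
force: [-0.3, 0.1, -1.1]
width: 0.0344
finger_force: 60.1
```

```bash
python3 -c "
from p import *
stG()"
```

```text
t 35.4 tcp [634.1 -49.   30.2] yaw -10.9 z [ 0.867 -0.168 -0.468] w 34.4 F [-0.3  0.1 -1.1] q [-0.063 -0.564  2.447 -0.566  0.211  2.186]
G [582.1 -38.9  58.4]
```

```bash
python3 -c "
from p import *
planG((585,-39.5,58,-11,56,3),(585,-39.5,53,-11,56,2))"
```

```text
3 x [-1.7, 0.0, 0.9] [-0.0003, -0.0353, 0.0004]
2 x [-2.1, 0.0, 1.4] [0.0, 0.0, 0.0]
```

Call:
step_arm:
  deltas:
    - [[-1.7,0,0.9,0,-0.0353,0,5],[-1.7,0,0.9,0,-0.0353,0,5],[-1.7,0,0.9,0,-0.0353,0,5],[-2.1,0,1.4,0,0,0,5],[-2.1,0,1.4,0,0,0,5],[0,0,0,0,0,0,5],[0,0,0,0,0,0,5]]

```text
t: 36.28
tcp_pos: [0.6352, -0.0489, 0.0219]
tcp_rot: [0.878, -0.084, 0.47, 0.045]
force: [-0.1, -0.8, 5.5]
width: 0.0346
finger_force: 60.6
```

```bash
python3 -c "
from p import *
stG();g=grab_frame('scene');save(g,'s3.png',(180,40,460,260),2.8)"
```

```text
t 36.27 tcp [635.2 -48.9  21.9] yaw -10.9 z [ 0.817 -0.157 -0.555] w 34.6 F [-0.1 -0.8  5.5] q [-0.071 -0.529  2.376 -0.309  0.329  1.93 ]
G [586.2 -39.4  55.2]
```

View pics/s3.png

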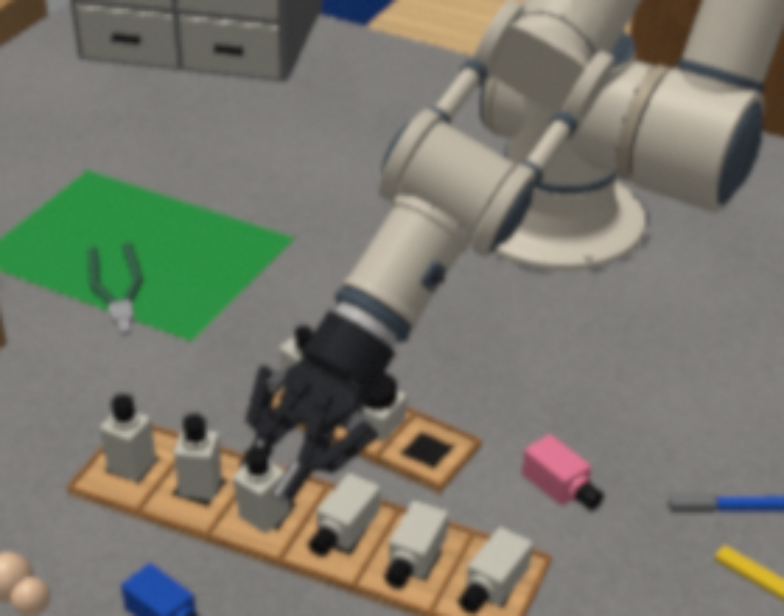

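The crop shows the bottle standing on the bay floor at (262,500) with a 5 N contact. Releasing it and moving up.

Call:
step_arm:
  deltas:
    - [[0,0,0,0,0,0,38],[0,0,0,0,0,0,42],[0,0,0,0,0,0,46],[0,0,0,0,0,0,52],[0,0,0,0,0,0,52],[0,0,-10,0,0,0,52],[17,0,-21,0,0,0,52],[25,0,-17,0,0,0,52],[25,0,-17,0,0,0,52],[25,0,-17,0,0,0,52],[0,0,0,0,0,0,52]]

```text
t: 37.7
tcp_pos: [0.6189, -0.0458, 0.1462]
tcp_rot: [0.877, -0.084, 0.47, 0.045]
force: [-0.4, 0.0, -0.1]
width: 0.0518
finger_force: 0.0
```

```bash
python3 -c "
from p import *
stG();print((np.array([585,-39.5,53])+rot(-11,56).apply([92,0,-82])).round(1));objs(grab_frame('top'),y=(-.25,.22))"
```

```text
t 37.7 tcp [618.9 -45.8 146.2] yaw -10.9 z [ 0.817 -0.157 -0.554] w 51.8 F [-0.4  0.  -0.1] q [-0.065 -0.758  2.282 -0.174  0.644  1.781]
G [569.8 -36.4 179.4]
[568.8 -36.3 175.1]
obj c [585. 106.] size [84. 36.] ang 4 ztop 49 top c [572. 104.] size [58. 34.]
obj c [583.  32.] size [35. 83.] ang 89 ztop 49 top c [574.  41.] size [34. 58.]
obj c [ 603. -188.] size [36. 35.] ang 89 ztop 95 top c [ 604. -188.] size [19. 20.]
obj c [578. 181.] size [37. 84.] ang 84 ztop 49 top c [567. 181.] size [35. 62.]
obj c [598. -41.] size [36. 36.] ang 80 ztop 94 top c [598. -42.] size [17. 20.]
obj c [ 594. -115.] size [37. 36.] ang 20 ztop 94 top c [ 594. -115.] size [17. 18.]
obj c [432. -95.] size [48. 26.] ang 75 ztop 93 top c [431. -95.] size [15. 14.]
obj c [424. 185.] size [78. 36.] ang 67 ztop 40 top c [421. 179.] size [63. 34.]
```

Bay 2 is done; the bottle is at (598,-41). For bay 3 I'll use tilts of -38° and then 52°, to stay off the elbow limit, and a narrower opening.

```bash
sed -i 's/-30,/T0,/g; s/,60,/,T1,/g; s/byaw,60)/byaw,T1)/; s/^o=/T0,T1=-38,52\no=/' bottle.py; cat bottle.py|head -9
python3 bottle.py 569 -36.3 177 -11 56  584.5 31.5 -1.5  588 33 -5
```

```text
import sys
from p import *
sx,sy,sz,syaw,stl, cx,cy,cyaw, bx,by,byaw=map(float,sys.argv[1:12])
T0,T1=-38,52
o=rot(byaw,0).apply([8,0,0]);gx,gy=bx-o[0],by-o[1]
planG((cx,cy,150,cyaw,T0,14),(cx,cy,50,cyaw,T0,5),(cx,cy,35,cyaw,T0,3),(cx,cy,T1,cyaw,T0,2),(cx,cy,150,cyaw,T0,3),
 (cx,cy,150,cyaw,T1,12),(gx,gy,110,byaw,T1,5),(gx,gy,65,byaw,T1,4),(gx,gy,51,byaw,T1,3),start=(sx,sy,sz,syaw,stl))
print("end",(np.array([gx,gy,51])+rot(byaw,T1).apply([95,0,-87])).round(1))
14 x [-6.8, -5.1, 1.7] [0.0021, -0.1169, -0.0131]
5 x [12.3, 0.0, 15.8] [0.0, 0.0, 0.0]
3 x [3.1, 0.0, 3.9] [0.0, 0.0, 0.0]
2 x [-5.2, -0.0, -6.7] [0.0, 0.0, 0.0]
3 x [-20.1, -0.0, -25.7] [0.0, 0.0, 0.0]
12 x [7.8, 0.0, -0.5] [0.0, 0.1309, 0.0]
5 x [-6.9, 0.2, 4.2] [-0.0096, 0.0, 0.0075]
4 x [-8.9, 0.0, 6.9] [0.0, 0.0, 0.0]
3 x [-3.7, 0.0, 2.9] [0.0, 0.0, 0.0]
end [570.   34.6 179.4]
```

Call:
step_arm:
  deltas:
    - [[-6.8,-5.1,1.7,0.0021,-0.1169,-0.0131,46],[-6.8,-5.1,1.7,0.0021,-0.1169,-0.0131,46],[-6.8,-5.1,1.7,0.0021,-0.1169,-0.0131,46],[-6.8,-5.1,1.7,0.0021,-0.1169,-0.0131,46],[-6.8,-5.1,1.7,0.0021,-0.1169,-0.0131,46],[-6.8,-5.1,1.7,0.0021,-0.1169,-0.0131,46],[-6.8,-5.1,1.7,0.0021,-0.1169,-0.0131,46],[-6.8,-5.1,1.7,0.0021,-0.1169,-0.0131,46],[-6.8,-5.1,1.7,0.0021,-0.1169,-0.0131,46],[-6.8,-5.1,1.7,0.0021,-0.1169,-0.0131,46],[-6.8,-5.1,1.7,0.0021,-0.1169,-0.0131,46],[-6.8,-5.1,1.7,0.0021,-0.1169,-0.0131,46],[-6.8,-5.1,1.7,0.0021,-0.1169,-0.0131,46],[-6.8,-5.1,1.7,0.0021,-0.1169,-0.0131,46],[0,0,0,0,0,0,46],[0,0,0,0,0,0,46]]

```text
t: 39.75
tcp_pos: [0.5475, 0.032, 0.0999]
tcp_rot: [0.945, -0.012, -0.325, -0.004]
force: [0.1, -0.2, 1.0]
width: 0.0459
finger_force: 0.0
```

```bash
python3 -c "
from p import *
stG();objs(grab_frame('wrist'),y=(-.08,.22),nmin=200)
planG((585,31.5,60,-2,-38,6),(585,31.5,38,-2,-38,5))"
```

```text
t 39.75 tcp [547.5  32.   99.9] yaw -1.5 z [-0.615  0.015 -0.788] w 45.9 F [ 0.1 -0.2  1. ] q [-0.01   0.624  0.881  0.012  2.3    1.591]
G [584.4  31.1 147.1]
obj c [585. 105.] size [84. 36.] ang 4 ztop 44 top c [583. 105.] size [79. 36.]
obj c [585.  32.] size [36. 84.] ang 88 ztop 44 top c [575.  32.] size [36. 64.]
obj c [600. -41.] size [37. 37.] ang 79 ztop 92 top c [600. -41.] size [22. 22.]
obj c [580. 180.] size [37. 85.] ang 85 ztop 44 top c [570. 181.] size [37. 65.]
obj c [437. -10.] size [44. 43.] ang 85 ztop 60 top c [437. -10.] size [38. 39.]
obj c [439. -75.] size [11. 26.] ang 89 ztop 66 top c [439. -76.] size [10. 26.]
obj c [426. 185.] size [79. 36.] ang 68 ztop 36 top c [423. 178.] size [63. 35.]
6 x [9.1, -0.1, 11.6] [0.001, -0.0003, 0.0012]
5 x [2.7, -0.0, 3.5] [0.0, 0.0, 0.0]
```

Call:
step_arm:
  deltas:
    - [[9.1,0,11.6,0,0,0,46],[9.1,0,11.6,0,0,0,46],[9.1,0,11.6,0,0,0,46],[9.1,0,11.6,0,0,0,46],[9.1,0,11.6,0,0,0,46],[9.1,0,11.6,0,0,0,46],[2.7,0,3.5,0,0,0,46],[2.7,0,3.5,0,0,0,46],[2.7,0,3.5,0,0,0,46],[2.7,0,3.5,0,0,0,46],[2.7,0,3.5,0,0,0,46],[0,0,0,0,0,0,46]]

```text
t: 41.3
tcp_pos: [0.5474, 0.0322, -0.0102]
tcp_rot: [0.945, -0.012, -0.326, -0.004]
force: [0.3, -0.8, 0.2]
width: 0.0461
finger_force: 0.0
```

```bash
python3 -c "
from p import *
stG()"
```

```text
t 41.3 tcp [547.4  32.2 -10.2] yaw -1.4 z [-0.616  0.015 -0.787] w 46.1 F [ 0.3 -0.8  0.2] q [-0.01   0.688  0.99   0.011  2.128  1.589]
G [584.4  31.3  37. ]
```

Call:
step_arm:
  deltas:
    - [[1.8,0,2.4,0,0,0,46],[0,0,0,0,0,0,5],[0,0,0,0,0,0,5],[0,0,0,0,0,0,5],[0,0,0,0,0,0,5],[0,0,0,0,0,0,5]]

```text
t: 42.05
tcp_pos: [0.5474, 0.0321, -0.013]
tcp_rot: [0.945, -0.012, -0.326, -0.004]
force: [-0.2, 0.2, -0.7]
width: 0.0351
finger_force: 60.0
```

Call:
step_arm:
  deltas:
    - [[-5.2,0,-6.7,0,0,0,5],[-5.2,0,-6.7,0,0,0,5],[-20.1,0,-25.7,0,0,0,5],[-20.1,0,-25.7,0,0,0,5],[-20.1,0,-25.7,0,0,0,5],[7.8,0,-0.5,0,0.1309,0,5],[7.8,0,-0.5,0,0.1309,0,5],[7.8,0,-0.5,0,0.1309,0,5],[7.8,0,-0.5,0,0.1309,0,5],[7.8,0,-0.5,0,0.1309,0,5],[7.8,0,-0.5,0,0.1309,0,5],[7.8,0,-0.5,0,0.1309,0,5],[7.8,0,-0.5,0,0.1309,0,5],[7.8,0,-0.5,0,0.1309,0,5],[7.8,0,-0.5,0,0.1309,0,5],[7.8,0,-0.5,0,0.1309,0,5],[7.8,0,-0.5,0,0.1309,0,5],[0,0,0,0,0,0,5],[0,0,0,0,0,0,5]]

```text
t: 44.42
tcp_pos: [0.632, 0.03, 0.1142]
tcp_rot: [0.899, -0.011, 0.438, 0.005]
force: [-0.1, -0.2, -0.2]
width: 0.0352
finger_force: 59.9
```

```bash
python3 -c "
from p import *
stG();held(.6,.032)
planG((576,33.5,110,-3,52,4),(576,33.5,66,-3,52,4),(576,33.5,53,-3,52,3))"
```

```text
t 44.42 tcp [632.   30.  114.2] yaw -1.4 z [ 0.788 -0.02  -0.616] w 35.2 F [-0.1 -0.2 -0.2] q [ 0.011 -0.645  2.233 -0.047  0.647  1.63 ]
G [584.7  31.2 151.1]
held 458 z [0.111 0.16  0.194]
face slope dx/dz [0.104 0.595]
4 x [-9.7, -0.2, 4.6] [-0.0054, -0.0002, 0.0042]
4 x [-8.7, -0.0, 6.8] [0.0, 0.0, 0.0]
3 x [-3.4, -0.0, 2.7] [0.0, 0.0, 0.0]
```

```bash
python3 -c "
from p import *
planG((581,33,110,-3,53,4),(581,33,66,-3,53,4),(581,33,51,-3,53,4))
print((np.array([581,33,51])+rot(-3,53).apply([92,0,-82])).round(1))"
```

```text
4 x [-8.7, -0.1, 5.5] [-0.0054, 0.0041, 0.0041]
4 x [-8.8, 0.0, 6.6] [0.0, 0.0, 0.0]
4 x [-3.0, 0.0, 2.3] [0.0, 0.0, 0.0]
[570.9  33.5 173.8]
```

Call:
step_arm:
  deltas:
    - [[-8.7,-0.1,5.5,-0.0054,0.0041,0.0041,5],[-8.7,-0.1,5.5,-0.0054,0.0041,0.0041,5],[-8.7,-0.1,5.5,-0.0054,0.0041,0.0041,5],[-8.7,-0.1,5.5,-0.0054,0.0041,0.0041,5],[-8.8,0,6.6,0,0,0,5],[-8.8,0,6.6,0,0,0,5],[-8.8,0,6.6,0,0,0,5],[-8.8,0,6.6,0,0,0,5],[-3,0,2.3,0,0,0,5],[-3,0,2.3,0,0,0,5],[-3,0,2.3,0,0,0,5],[-2.5,0,1.9,0,0,0,5],[0,0,0,0,0,0,5],[0,0,0,0,0,0,5]]

```text
t: 46.22
tcp_pos: [0.6287, 0.0306, 0.0148]
tcp_rot: [0.894, -0.023, 0.447, 0.012]
force: [1.1, -1.8, 3.2]
width: 0.0356
finger_force: 60.1
```

```bash
python3 -c "
from p import *
stG();P=cloud(grab_frame('scene'))
m=(abs(P[...,0]-.6)<.035)&(abs(P[...,1]-.033)<.015)&(P[...,2]>.016)&(P[...,2]<.07)
q=P[m];q=q[q[:,0]>.595];h=np.round(q[:,2]/.01)
for k in np.unique(h): print(k*10,(h==k).sum(),np.median(q[h==k][:,0]).round(3))"
```

```text
t 46.23 tcp [628.7  30.6  14.8] yaw -3.0 z [ 0.799 -0.042 -0.6  ] w 35.6 F [ 1.1 -1.8  3.2] q [ 0.038 -0.534  2.36  -0.187  0.396  1.798]
G [580.8  33.1  50.8]
20.0 24 0.608
30.0 25 0.607
40.0 30 0.607
50.0 27 0.607
60.0 41 0.606
70.0 28 0.603
```

The front face measures vertical at x = 0.607, so the bottle is upright and lightly touching the floor. Releasing.

Call:
step_arm:
  deltas:
    - [[0,0,0,0,0,0,38],[0,0,0,0,0,0,42],[0,0,0,0,0,0,46],[0,0,0,0,0,0,48],[0,0,-10,0,0,0,48],[17,0,-21,0,0,0,48],[25,0,-17,0,0,0,48],[25,0,-17,0,0,0,48],[25,0,-17,0,0,0,48],[0,0,0,0,0,0,48]]

```text
t: 47.52
tcp_pos: [0.619, 0.0312, 0.1401]
tcp_rot: [0.894, -0.023, 0.448, 0.012]
force: [0.3, -0.8, -1.3]
width: 0.0478
finger_force: 0.0
```

```bash
python3 -c "
from p import *
stG();objs(grab_frame('scene'),y=(-.25,.22),x=(.5,.7))"
python3 bottle.py 571 33.5 174 -3 53  585 105 4  582 107 5
```

```text
t 47.52 tcp [619.   31.2 140.1] yaw -3.0 z [ 0.8   -0.041 -0.598] w 47.8 F [ 0.3 -0.8 -1.3] q [ 0.041 -0.723  2.244 -0.116  0.696  1.716]
G [570.9  33.7 176. ]
obj c [ 606. -189.] size [39. 38.] ang 2 ztop 93 top c [ 606. -191.] size [25. 19.]
obj c [ 599. -115.] size [37. 36.] ang 23 ztop 93 top c [ 596. -117.] size [25. 19.]
obj c [601. -42.] size [40. 39.] ang 79 ztop 93 top c [600. -42.] size [20. 20.]
obj c [592.  34.] size [38. 39.] ang 86 ztop 94 top c [592.  32.] size [22. 20.]
obj c [587. 105.] size [88. 37.] ang 3 ztop 47 top c [583. 105.] size [81. 36.]
obj c [580. 181.] size [37. 88.] ang 84 ztop 48 top c [568. 182.] size [36. 60.]
14 x [-6.0, -5.2, 1.6] [0.0013, -0.1133, -0.0096]
5 x [12.3, -0.0, 15.8] [0.0, 0.0, 0.0]
3 x [3.1, -0.0, 3.9] [0.0, 0.0, 0.0]
2 x [-5.2, 0.0, -6.7] [0.0, 0.0, 0.0]
3 x [-20.1, 0.0, -25.7] [0.0, 0.0, 0.0]
12 x [7.8, 0.0, -0.5] [0.0, 0.1309, -0.0]
5 x [-7.6, -0.6, 3.2] [0.0028, 0.0, -0.0021]
4 x [-8.9, 0.0, 6.9] [0.0, 0.0, 0.0]
3 x [-3.7, 0.0, 2.9] [0.0, 0.0, 0.0]
end [564.  105.4 179.4]
```

Bay 3 is good. On to bay 4 with the same routine.

Call:
step_arm:
  deltas:
    - [[-6,-5.2,1.6,0.0013,-0.1133,-0.0096,46],[-6,-5.2,1.6,0.0013,-0.1133,-0.0096,46],[-6,-5.2,1.6,0.0013,-0.1133,-0.0096,46],[-6,-5.2,1.6,0.0013,-0.1133,-0.0096,46],[-6,-5.2,1.6,0.0013,-0.1133,-0.0096,46],[-6,-5.2,1.6,0.0013,-0.1133,-0.0096,46],[-6,-5.2,1.6,0.0013,-0.1133,-0.0096,46],[-6,-5.2,1.6,0.0013,-0.1133,-0.0096,46],[-6,-5.2,1.6,0.0013,-0.1133,-0.0096,46],[-6,-5.2,1.6,0.0013,-0.1133,-0.0096,46],[-6,-5.2,1.6,0.0013,-0.1133,-0.0096,46],[-6,-5.2,1.6,0.0013,-0.1133,-0.0096,46],[-6,-5.2,1.6,0.0013,-0.1133,-0.0096,46],[-6,-5.2,1.6,0.0013,-0.1133,-0.0096,46],[0,0,0,0,0,0,46],[0,0,0,0,0,0,46]]

```text
t: 49.58
tcp_pos: [0.5467, 0.1023, 0.0997]
tcp_rot: [0.945, 0.033, -0.326, 0.011]
force: [-0.1, -0.1, -0.3]
width: 0.046
finger_force: 0.0
```

```bash
python3 -c "
from p import *
stG();objs(grab_frame('wrist'),y=(-.08,.22),nmin=200)
planG((585,105,60,4,-38,6),(585,105,35,4,-38,5))"
```

```text
t 49.58 tcp [546.7 102.3  99.7] yaw 4.0 z [-0.615 -0.043 -0.787] w 46.0 F [-0.1 -0.1 -0.3] q [0.108 0.647 0.849 0.032 2.309 1.622]
G [583.6 104.8 147. ]
obj c [580. 180.] size [36. 84.] ang 85 ztop 44 top c [570. 181.] size [35. 64.]
obj c [585. 106.] size [85. 36.] ang 4 ztop 44 top c [575. 105.] size [65. 36.]
obj c [600. -41.] size [38. 36.] ang 80 ztop 92 top c [600. -41.] size [23. 22.]
obj c [590.  34.] size [36. 36.] ang 87 ztop 92 top c [590.  34.] size [22. 22.]
obj c [426. 186.] size [80. 37.] ang 68 ztop 36 top c [423. 179.] size [63. 37.]
obj c [437.  -9.] size [44. 44.] ang 85 ztop 60 top c [437. -10.] size [39. 39.]
obj c [439. -74.] size [11. 25.] ang 89 ztop 66 top c [439. -75.] size [11. 25.]
6 x [9.2, -0.0, 11.5] [-0.0001, -0.0001, -0.0]
5 x [3.1, -0.0, 3.9] [0.0, 0.0, 0.0]
```

Call:
step_arm:
  deltas:
    - [[9.2,-0.5,11.5,0,0,0,46],[9.2,0,11.5,0,0,0,46],[9.2,0,11.5,0,0,0,46],[9.2,0,11.5,0,0,0,46],[9.2,0,11.5,0,0,0,46],[9.2,0,11.5,0,0,0,46],[3.1,0,3.9,0,0,0,46],[3.1,0,3.9,0,0,0,46],[3.1,0,3.9,0,0,0,46],[3.1,0,3.9,0,0,0,46],[3,0,3.8,0,0,0,46],[0,0,0,0,0,0,46],[0,0,0,0,0,0,5],[0,0,0,0,0,0,5],[0,0,0,0,0,0,5],[0,0,0,0,0,0,5],[0,0,0,0,0,0,5]]

```text
t: 51.75
tcp_pos: [0.5479, 0.103, -0.0125]
tcp_rot: [0.945, 0.033, -0.326, 0.011]
force: [1.2, 0.3, 0.6]
width: 0.0353
finger_force: 59.7
```

Call:
step_arm:
  deltas:
    - [[-5.2,0,-6.7,0,0,0,5],[-5.2,0,-6.7,0,0,0,5],[-20.1,0,-25.7,0,0,0,5],[-20.1,0,-25.7,0,0,0,5],[-20.1,0,-25.7,0,0,0,5],[7.8,0,-0.5,0,0.1309,0,5],[7.8,0,-0.5,0,0.1309,0,5],[7.8,0,-0.5,0,0.1309,0,5],[7.8,0,-0.5,0,0.1309,0,5],[7.8,0,-0.5,0,0.1309,0,5],[7.8,0,-0.5,0,0.1309,0,5],[7.8,0,-0.5,0,0.1309,0,5],[7.8,0,-0.5,0,0.1309,0,5],[7.8,0,-0.5,0,0.1309,0,5],[7.8,0,-0.5,0,0.1309,0,5],[7.8,0,-0.5,0,0.1309,0,5],[7.8,0,-0.5,0,0.1309,0,5],[0,0,0,0,0,0,5],[0,0,0,0,0,0,5]]

```text
t: 54.12
tcp_pos: [0.6323, 0.1089, 0.1143]
tcp_rot: [0.899, 0.031, 0.437, -0.016]
force: [1.4, -0.8, -0.5]
width: 0.0355
finger_force: 59.8
```

```bash
python3 -c "
from p import *
stG();held(.6,.106)
planG((575,106,110,4,53,4),(575,106,66,4,53,4),(575,106,51,4,53,4))
print((np.array([575,106,51])+rot(4,53).apply([92,0,-82])).round(1))"
```

```text
t 54.12 tcp [632.3 108.9 114.3] yaw 3.9 z [ 0.785  0.055 -0.617] w 35.5 F [ 1.4 -0.8 -0.5] q [ 0.159 -0.605  2.208 -0.118  0.638  1.721]
G [585.2 105.6 151.3]
held 440 z [0.112 0.163 0.195]
face slope dx/dz [0.072 0.602]
4 x [-9.7, -0.3, 4.3] [-0.0001, 0.0044, -0.0002]
4 x [-8.8, -0.0, 6.6] [0.0, 0.0, 0.0]
4 x [-3.0, -0.0, 2.3] [0.0, 0.0, 0.0]
[564.9 105.3 173.8]
```

Call:
step_arm:
  deltas:
    - [[-9.4,-0.3,4.7,0,0.0044,0,5],[-9.4,-0.3,4.7,0,0.0044,0,5],[-9.4,-0.3,4.7,0,0.0044,0,5],[-9.4,-0.3,4.7,0,0.0044,0,5],[-8.8,0,6.6,0,0,0,5],[-8.8,0,6.6,0,0,0,5],[-8.8,0,6.6,0,0,0,5],[-8.8,0,6.6,0,0,0,5],[-3,0,2.3,0,0,0,5],[-3,0,2.3,0,0,0,5],[-3,0,2.3,0,0,0,5],[-2.5,0,1.9,0,0,0,5],[0,0,0,0,0,0,5],[0,0,0,0,0,0,5]]

```text
t: 55.92
tcp_pos: [0.6243, 0.1097, 0.014]
tcp_rot: [0.894, 0.031, 0.446, -0.016]
force: [1.7, 0.4, 2.6]
width: 0.035
finger_force: 60.0
```

```bash
cat >> p.py <<'E'
def face(x,y):
    stG();P=cloud(grab_frame('scene'))
    m=(abs(P[...,0]-x-.015)<.03)&(abs(P[...,1]-y)<.015)&(P[...,2]>.016)&(P[...,2]<.07)
    q=P[m];h=np.round(q[:,2]/.01)
    print("face",[(int(k*10),np.percentile(q[h==k][:,0],60).round(3)) for k in np.unique(h)])
E
python3 -c "
from p import *
face(.582,.107)"
```

```text
t 55.92 tcp [624.3 109.7  14. ] yaw 4.0 z [ 0.797  0.056 -0.601] w 35.0 F [1.7 0.4 2.6] q [ 0.166 -0.512  2.347 -0.202  0.39   1.817]
G [576.4 106.3  50.1]
face [(20, np.float64(0.605)), (30, np.float64(0.604)), (40, np.float64(0.604)), (50, np.float64(0.603)), (60, np.float64(0.603)), (70, np.float64(0.599))]
```

Call:
step_arm:
  deltas:
    - [[0,0,0,0,0,0,38],[0,0,0,0,0,0,42],[0,0,0,0,0,0,46],[0,0,0,0,0,0,48],[0,0,-10,0,0,0,48],[17,0,-21,0,0,0,48],[25,0,-17,0,0,0,48],[25,0,-17,0,0,0,48],[25,0,-17,0,0,0,48],[0,0,0,0,0,0,48]]

```text
t: 57.22
tcp_pos: [0.6149, 0.109, 0.1401]
tcp_rot: [0.893, 0.031, 0.448, -0.016]
force: [0.5, 0.4, 0.5]
width: 0.0479
finger_force: 0.0
```

```bash
python3 -c "
from p import *
stG();objs(grab_frame('scene'),y=(-.25,.22),x=(.5,.7))"
python3 bottle.py 567 106 174 4 53  579 180.5 -5  577 181 0
```

```text
t 57.23 tcp [614.9 109.  140.1] yaw 3.9 z [ 0.8    0.057 -0.598] w 47.9 F [0.5 0.4 0.5] q [ 0.169 -0.703  2.233 -0.124  0.688  1.727]
G [567.  105.6 176. ]
obj c [ 607. -188.] size [39. 39.] ang 1 ztop 93 top c [ 605. -191.] size [23. 20.]
obj c [ 599. -115.] size [37. 39.] ang 26 ztop 93 top c [ 596. -117.] size [21. 22.]
obj c [601. -42.] size [39. 39.] ang 79 ztop 93 top c [601. -42.] size [20. 20.]
obj c [591.  33.] size [38. 40.] ang 86 ztop 93 top c [591.  33.] size [22. 20.]
obj c [588. 107.] size [39. 36.] ang 3 ztop 94 top c [588. 106.] size [24. 20.]
obj c [579. 181.] size [37. 89.] ang 86 ztop 47 top c [568. 182.] size [38. 58.]
14 x [-6.2, -5.2, 1.8] [-0.0016, -0.1132, 0.0124]
5 x [12.3, 0.0, 15.8] [0.0, 0.0, 0.0]
3 x [3.1, 0.0, 3.9] [0.0, 0.0, 0.0]
2 x [-5.2, 0.0, -6.7] [0.0, 0.0, 0.0]
3 x [-20.1, 0.0, -25.7] [0.0, 0.0, 0.0]
12 x [7.8, 0.0, -0.5] [0.0, 0.1309, -0.0]
5 x [-7.5, -0.8, 3.3] [0.0138, -0.0, -0.0107]
4 x [-8.9, 0.0, 6.9] [0.0, 0.0, 0.0]
3 x [-3.7, 0.0, 2.9] [0.0, 0.0, 0.0]
end [558.9 181.  179.4]
```

Call:
step_arm:
  deltas:
    - [[-6.2,-5.2,1.8,-0.0016,-0.1132,0.0124,46],[-6.2,-5.2,1.8,-0.0016,-0.1132,0.0124,46],[-6.2,-5.2,1.8,-0.0016,-0.1132,0.0124,46],[-6.2,-5.2,1.8,-0.0016,-0.1132,0.0124,46],[-6.2,-5.2,1.8,-0.0016,-0.1132,0.0124,46],[-6.2,-5.2,1.8,-0.0016,-0.1132,0.0124,46],[-6.2,-5.2,1.8,-0.0016,-0.1132,0.0124,46],[-6.2,-5.2,1.8,-0.0016,-0.1132,0.0124,46],[-6.2,-5.2,1.8,-0.0016,-0.1132,0.0124,46],[-6.2,-5.2,1.8,-0.0016,-0.1132,0.0124,46],[-6.2,-5.2,1.8,-0.0016,-0.1132,0.0124,46],[-6.2,-5.2,1.8,-0.0016,-0.1132,0.0124,46],[-6.2,-5.2,1.8,-0.0016,-0.1132,0.0124,46],[-6.2,-5.2,1.8,-0.0016,-0.1132,0.0124,46],[0,0,0,0,0,0,46],[0,0,0,0,0,0,46]]

```text
t: 59.28
tcp_pos: [0.5412, 0.1832, 0.0995]
tcp_rot: [0.944, -0.041, -0.326, -0.014]
force: [0.7, -0.3, -0.1]
width: 0.046
finger_force: 0.0
```

```bash
python3 -c "
from p import *
stG();objs(grab_frame('wrist'),y=(-.08,.25),nmin=200)
planG((580,180.5,60,-5,-38,6),(580,180.5,35,-5,-38,5))"
```

```text
t 59.27 tcp [541.2 183.2  99.5] yaw -5.0 z [-0.614  0.054 -0.787] w 46.0 F [ 0.7 -0.3 -0.1] q [0.164 0.654 0.84  0.205 2.286 1.905]
G [578.1 179.9 146.8]
obj c [580. 181.] size [36. 84.] ang 85 ztop 44 top c [570. 182.] size [36. 64.]
obj c [590.  34.] size [37. 38.] ang 87 ztop 92 top c [590.  34.] size [23. 22.]
obj c [586. 108.] size [37. 36.] ang 4 ztop 92 top c [586. 107.] size [23. 21.]
obj c [437. -10.] size [44. 44.] ang 86 ztop 60 top c [436. -10.] size [40. 39.]
obj c [439. -74.] size [11. 26.] ang 88 ztop 66 top c [439. -75.] size [11. 25.]
obj c [426. 188.] size [84. 38.] ang 66 ztop 36 top c [422. 179.] size [63. 37.]
6 x [9.3, -0.1, 11.4] [-0.0001, -0.0001, 0.0001]
5 x [3.1, 0.0, 3.9] [0.0, 0.0, 0.0]
```

Call:
step_arm:
  deltas:
    - [[9.3,-0.9,11.4,0,0,0,46],[9.3,0,11.4,0,0,0,46],[9.3,0,11.4,0,0,0,46],[9.3,0,11.4,0,0,0,46],[9.3,0,11.4,0,0,0,46],[9.3,0,11.4,0,0,0,46],[3.1,0,3.9,0,0,0,46],[3.1,0,3.9,0,0,0,46],[3.1,0,3.9,0,0,0,46],[3.1,0,3.9,0,0,0,46],[3,0,3.8,0,0,0,46],[0,0,0,0,0,0,46],[0,0,0,0,0,0,5],[0,0,0,0,0,0,5],[0,0,0,0,0,0,5],[0,0,0,0,0,0,5],[0,0,0,0,0,0,5]]

```text
t: 61.45
tcp_pos: [0.5433, 0.1841, -0.0128]
tcp_rot: [0.944, -0.041, -0.326, -0.015]
force: [1.1, -0.6, 0.1]
width: 0.0352
finger_force: 59.7
```

Call:
step_arm:
  deltas:
    - [[-5.2,0,-6.7,0,0,0,5],[-5.2,0,-6.7,0,0,0,5],[-20.1,0,-25.7,0,0,0,5],[-20.1,0,-25.7,0,0,0,5],[-20.1,0,-25.7,0,0,0,5],[7.8,0,-0.5,0,0.1309,0,5],[7.8,0,-0.5,0,0.1309,0,5],[7.8,0,-0.5,0,0.1309,0,5],[7.8,0,-0.5,0,0.1309,0,5],[7.8,0,-0.5,0,0.1309,0,5],[7.8,0,-0.5,0,0.1309,0,5],[7.8,0,-0.5,0,0.1309,0,5],[7.8,0,-0.5,0,0.1309,0,5],[7.8,0,-0.5,0,0.1309,0,5],[7.8,0,-0.5,0,0.1309,0,5],[7.8,0,-0.5,0,0.1309,0,5],[7.8,0,-0.5,0,0.1309,0,5],[0,0,0,0,0,0,5],[0,0,0,0,0,0,5]]

```text
t: 63.82
tcp_pos: [0.6275, 0.1768, 0.1139]
tcp_rot: [0.898, -0.04, 0.437, 0.018]
force: [0.6, -0.3, 0.2]
width: 0.0348
finger_force: 59.8
```

```bash
python3 -c "
from p import *
stG();held(.593,.181)
planG((571,181.5,110,-3,53,4),(571,181.5,66,-3,53,4),(571,181.5,51,-3,53,4))
print((np.array([571,181.5,51])+rot(-3,53).apply([92,0,-82])).round(1))"
```

```text
t 63.83 tcp [627.5 176.8 113.9] yaw -5.2 z [ 0.784 -0.068 -0.617] w 34.8 F [ 0.6 -0.3  0.2] q [ 0.464 -0.453  2.108 -0.635  0.767  2.422]
G [580.5 180.9 150.9]
held 484 z [0.112 0.161 0.193]
face slope dx/dz [0.071 0.596]
4 x [-9.5, -0.4, 4.4] [0.0068, 0.0046, -0.0059]
4 x [-8.8, 0.0, 6.6] [0.0, 0.0, 0.0]
4 x [-3.0, 0.0, 2.3] [0.0, 0.0, 0.0]
[560.9 182.  173.8]
```

Joint 6 is close to its limit, so I'll swing the yaw to +8° for this placement.

```bash
python3 -c "
from p import *
planG((570,180,110,8,53,5),(570,180,66,8,53,4),(570,180,51,8,53,4))
print((np.array([570,180,51])+rot(8,53).apply([92,0,-82])).round(1))"
```

```text
5 x [-7.7, -2.0, 3.3] [0.0359, 0.0036, -0.0281]
4 x [-8.8, 0.0, 6.6] [0.0, 0.0, 0.0]
4 x [-3.0, 0.0, 2.3] [0.0, 0.0, 0.0]
[560.  178.6 173.8]
```

Call:
step_arm:
  deltas:
    - [[-7.7,-2,3.3,0.0359,0.0036,-0.0281,5],[-7.7,-2,3.3,0.0359,0.0036,-0.0281,5],[-7.7,-2,3.3,0.0359,0.0036,-0.0281,5],[-7.7,-2,3.3,0.0359,0.0036,-0.0281,5],[-7.7,-2,3.3,0.0359,0.0036,-0.0281,5],[-8.8,0,6.6,0,0,0,5],[-8.8,0,6.6,0,0,0,5],[-8.8,0,6.6,0,0,0,5],[-8.8,0,6.6,0,0,0,5],[-3,0,2.3,0,0,0,5],[-3,0,2.3,0,0,0,5],[-3,0,2.3,0,0,0,5],[-2.5,0,1.9,0,0,0,5],[0,0,0,0,0,0,5],[0,0,0,0,0,0,5]]

```text
t: 65.75
tcp_pos: [0.6176, 0.1869, 0.0151]
tcp_rot: [0.892, 0.063, 0.446, -0.031]
force: [1.4, -0.1, 4.0]
width: 0.0354
finger_force: 60.2
```

```bash
python3 -c "
from p import *
face(.577,.181)"
```

```text
t 65.75 tcp [617.6 186.9  15.1] yaw 8.1 z [ 0.792  0.112 -0.6  ] w 35.4 F [ 1.4 -0.1  4. ] q [ 0.33  -0.454  2.307 -0.4    0.399  2.056]
G [570.  180.2  51.1]
face [(20, np.float64(0.597)), (30, np.float64(0.597)), (40, np.float64(0.598)), (50, np.float64(0.597)), (60, np.float64(0.597)), (70, np.float64(0.593))]
```

Call:
step_arm:
  deltas:
    - [[0,0,0,0,0,0,38],[0,0,0,0,0,0,42],[0,0,0,0,0,0,46],[0,0,0,0,0,0,48],[0,0,-10,0,0,0,48],[17,0,-21,0,0,0,48],[25,0,-17,0,0,0,48],[25,0,-17,0,0,0,48],[25,0,-17,0,0,0,48],[0,0,0,0,0,0,48]]

```text
t: 67.05
tcp_pos: [0.608, 0.1858, 0.1407]
tcp_rot: [0.892, 0.063, 0.447, -0.031]
force: [0.8, -0.0, -0.0]
width: 0.0481
finger_force: 0.0
```

```bash
python3 -c "
from m import *
from p import *
stG();f=grab_frame('top');objs(f,y=(-.25,.22));[print(np.round(b,1)) for b in boards(f)]
planG((437,-10,170,-5,0,14),(437,-10,85,-5,0,4),(437,-10,67,-5,0,3),start=(560,178.6,174,8,53))"
```

```text
t 67.05 tcp [608.  185.8 140.7] yaw 8.1 z [ 0.794  0.112 -0.598] w 48.1 F [ 0.8 -0.  -0. ] q [ 0.337 -0.645  2.198 -0.25   0.683  1.884]
G [560.4 179.1 176.6]
obj c [ 603. -188.] size [36. 35.] ang 89 ztop 95 top c [ 603. -188.] size [19. 19.]
obj c [599. -41.] size [36. 37.] ang 80 ztop 96 top c [598. -41.] size [18. 18.]
obj c [ 594. -115.] size [36. 37.] ang 21 ztop 94 top c [ 594. -115.] size [17. 17.]
obj c [589.  34.] size [32. 37.] ang 89 ztop 94 top c [589.  34.] size [20. 17.]
obj c [584. 106.] size [35. 36.] ang 0 ztop 94 top c [587. 107.] size [20. 17.]
obj c [577. 183.] size [38. 32.] ang 2 ztop 94 top c [578. 182.] size [18. 20.]
obj c [435.  -9.] size [44. 44.] ang 88 ztop 65 top c [435. -10.] size [37. 35.]
obj c [432. -95.] size [47. 26.] ang 75 ztop 94 top c [431. -94.] size [14. 14.]
[439.5 -21.4  80.5 226.3  -4.7]
[589.1  -4.  110.9 447.7   4.2]
14 x [-12.4, 13.6, -4.6] [-0.0075, -0.0658, 0.015]
4 x [0.0, 0.0, 21.3] [0.0, 0.0, 0.0]
3 x [0.0, 0.0, 6.0] [0.0, 0.0, 0.0]
```

All six bottles stand centred. The squat jar is about 12 mm off its bay middle, so I'm re-centring it for margin.

Call:
step_arm:
  deltas:
    - [[-12.4,13.6,-4.6,-0.0075,-0.0658,0.015,58],[-12.4,13.6,-4.6,-0.0075,-0.0658,0.015,58],[-12.4,13.6,-4.6,-0.0075,-0.0658,0.015,58],[-12.4,13.6,-4.6,-0.0075,-0.0658,0.015,58],[-12.4,13.6,-4.6,-0.0075,-0.0658,0.015,58],[-12.4,13.6,-4.6,-0.0075,-0.0658,0.015,58],[-12.4,13.6,-4.6,-0.0075,-0.0658,0.015,58],[-12.4,13.6,-4.6,-0.0075,-0.0658,0.015,58],[-12.4,13.6,-4.6,-0.0075,-0.0658,0.015,58],[-12.4,13.6,-4.6,-0.0075,-0.0658,0.015,58],[-12.4,13.6,-4.6,-0.0075,-0.0658,0.015,58],[-12.4,13.6,-4.6,-0.0075,-0.0658,0.015,58],[-12.4,13.6,-4.6,-0.0075,-0.0658,0.015,58],[-12.4,13.6,-4.6,-0.0075,-0.0658,0.015,58],[0,0,0,0,0,0,58],[0,0,0,0,0,0,58]]
  grip_force: 40

```text
t: 69.1
tcp_pos: [0.4366, -0.0097, 0.1068]
tcp_rot: [0.999, -0.043, -0.001, 0.001]
force: [0.7, 0.2, -1.3]
width: 0.058
finger_force: 0.0
```

```bash
python3 -c "
from p import *
stG();objs(grab_frame('wrist'),x=(.38,.5),y=(-.15,.1),nmin=200)
planG((437,-10,75,-5,0,6),(437,-10,66,-5,0,3));planG((440,-21,80,-5,0,3),start=(437,-10,80,-5,0))"
```

```text
t 69.1 tcp [436.6  -9.7 106.8] yaw -4.9 z [-0.002 -0.001 -1.   ] w 58.0 F [ 0.7  0.2 -1.3] q [-0.099 -0.357  1.79  -0.002  1.711  1.558]
G [436.7  -9.6 166.8]
obj c [436. -11.] size [44. 44.] ang 85 ztop 61 top c [436. -11.] size [39. 39.]
obj c [433. -95.] size [48. 27.] ang 75 ztop 92 top c [433. -95.] size [17. 17.]
6 x [0.1, 0.0, 15.4] [0.0003, 0.0003, 0.0003]
3 x [0.0, 0.0, 3.0] [0.0, 0.0, 0.0]
3 x [1.3, 3.6, 0.0] [0.0, 0.0, 0.0]
```

Call:
step_arm:
  deltas:
    - [[0,1,15.4,0,0,0,58],[0,0,15.4,0,0,0,58],[0,0,15.4,0,0,0,58],[0,0,15.4,0,0,0,58],[0,0,15.4,0,0,0,58],[0,0,15.4,0,0,0,58],[0,0,4,0,0,0,58],[0,0,4,0,0,0,58],[0,0,0,0,0,0,20],[0,0,0,0,0,0,20],[0,0,0,0,0,0,20],[0,0,0,0,0,0,20],[0,0,0,0,0,0,20],[0,0,-6,0,0,0,20],[1.4,3.4,0,0,0,0,20],[1.4,3.4,0,0,0,0,20],[1.4,3.4,0,0,0,0,20],[0,0,3,0,0,0,20],[0,0,2.5,0,0,0,20],[0,0,0,0,0,0,20]]

```text
t: 71.65
tcp_pos: [0.4399, -0.0217, 0.0083]
tcp_rot: [0.999, -0.043, -0.001, 0.001]
force: [-1.1, -0.8, 1.2]
width: 0.0384
finger_force: 40.2
```

Held by the cap (38 mm) and moved. Releasing and withdrawing clear.

Call:
step_arm:
  deltas:
    - [[0,0,0,0,0,0,44],[0,0,0,0,0,0,54],[0,0,0,0,0,0,58],[0,0,0,0,0,0,58],[0,0,-15,0,0,0,58],[0,0,-35,0,0,0,58],[0,0,-50,0,0,0,58],[0,0,-50,0,0,0,58],[0,0,-50,0,0,0,58],[0,0,0,0,0,0,58],[0,0,0,0,0,0,58],[0,0,0,0,0,0,58]]

```text
t: 73.15
tcp_pos: [0.4396, -0.0213, 0.2068]
tcp_rot: [0.999, -0.043, -0.002, 0.001]
force: [-0.4, -0.1, 0.3]
width: 0.0585
finger_force: 0.0
```

```bash
python3 -c "
from p import *
stG();f=grab_frame('wrist');objs(f,nmin=200);print();g=grab_frame('scene');objs(g);save(g,'s9.png',(180,100,460,260),2.8)"
```

```text
t 73.15 tcp [439.6 -21.3 206.8] yaw -4.9 z [-0.004 -0.001 -1.   ] w 58.5 F [-0.4 -0.1  0.3] q [-0.124 -0.332  1.593 -0.002  1.884  1.532]
G [439.8 -21.2 266.8]
obj c [592. -41.] size [36. 24.] ang 81 ztop 92 top c [592. -41.] size [20.  8.]
obj c [ 594. -116.] size [35. 36.] ang 20 ztop 92 top c [ 587. -115.] size [18.  6.]
obj c [ 589. -186.] size [37. 14.] ang 70 ztop 66 top c [ 588. -188.] size [36.  6.]
obj c [589.  33.] size [36. 36.] ang 87 ztop 93 top c [589.  33.] size [21. 21.]
obj c [586. 106.] size [36. 36.] ang 3 ztop 92 top c [586. 107.] size [21. 21.]
obj c [579. 181.] size [37. 36.] ang 8 ztop 92 top c [578. 181.] size [22. 21.]
obj c [439. -21.] size [44. 44.] ang 85 ztop 61 top c [439. -21.] size [39. 39.]
obj c [433. -95.] size [48. 26.] ang 75 ztop 92 top c [433. -95.] size [17. 17.]
obj c [426. 187.] size [84. 37.] ang 67 ztop 37 top c [422. 178.] size [63. 36.]

obj c [436. -95.] size [52. 31.] ang 84 ztop 93 top c [435. -96.] size [16. 14.]
obj c [441. -21.] size [46. 46.] ang 85 ztop 63 top c [441. -21.] size [43. 36.]
obj c [ 607. -190.] size [41. 40.] ang 3 ztop 93 top c [ 605. -190.] size [27. 20.]
obj c [ 599. -115.] size [38. 37.] ang 18 ztop 93 top c [ 594. -117.] size [24. 20.]
obj c [427. 187.] size [84. 38.] ang 68 ztop 40 top c [426. 185.] size [81. 37.]
obj c [602. -42.] size [39. 38.] ang 84 ztop 93 top c [600. -41.] size [21. 19.]
obj c [592.  33.] size [38. 38.] ang 88 ztop 93 top c [591.  33.] size [21. 20.]
obj c [589. 108.] size [37. 37.] ang 5 ztop 94 top c [588. 106.] size [22. 20.]
obj c [582. 181.] size [39. 36.] ang 10 ztop 93 top c [580. 181.] size [22. 20.]
```

View pics/s9.png

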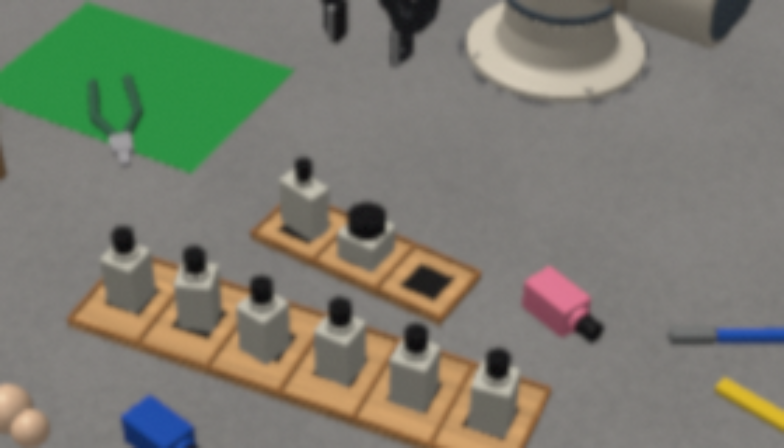

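All six tall bottles stand in the rack bays, with caps from (123,240) to (498,362). The squat and flat containers stand on the stock board, and the gripper is clear. Handing in.

```bash
python3 -c "
from bench import sign_off
print(sign_off())"
```

```text
the job is handed in; nothing more can be done
None
```

The job is handed in: in my last camera check all six tall bottles stood upright in their own rack bays and the squat jar and flat bottle stood centred on the stock board, but the hand-in call returned no verdict.

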